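# Unlock the nail-curing spot lamp and aim it at the nail tip

## Robot

A 6-joint arm with a two-finger parallel gripper is mounted at the origin on the work surface. World frame = base frame: x ahead of the robot, y to its left, z up, the work surface at z = 0. Lengths are in m, angles in rad, forces in N, time in s.
With the tool pointing down it reaches from about 0.375 to 0.75 m from the base axis. Payload 9 kg.
Tool frame: the origin (TCP) lies on the centre line of the jaws, within the pads' length; the fingertips stand 22 mm ahead of it and the grasp point (between the pads) lies 3 mm ahead of it; z points along the fingers, y is the direction in which the jaws open and shut (so a half turn about z gives the same grasp; the last joint's range is limited). The gripper opens to 85 mm and grips with 20 to 120 N. Pads are 22 mm wide; open, the fingers measure 114 mm over their backs; the gripper's body (76 mm by 85 mm) begins 54 mm behind the grasp point. The pads swing forward as they close: fully open they stand 13 mm farther back than shut.
Start: joints at [1.116, 0.104, 0.097, 1.564, 0, 1.353], TCP at [0.141, 0.583, 0.253] pointing down, gripper open.
Joint ranges: [-2.99, 2.99], [-0.84, 1.86], [-1.1, 1.16], [-1.84, 2.11], [-1.51, 1.56], [-3.14, 3.14]. Speed limits (rad/s): [2.22, 2.22, 2.57, 3.14, 3.14, 3.14].

## Interface

Orientations are given as a unit quaternion [w, x, y, z].
In Python, from cell import * gives the robot as it stands.
- The arm moves only by the tool apply_moves, never from a script. Its argument "plan" is a list of rows, each an object with "turn": the turn, a rotation vector about the tool's x, y, z in degrees, a list of three; "translation": the shift along the tool's x, y, z in units of 30 mm (1.0 is 30 mm), a list of three; "gripper": the opening, from 0 (shut) to 1 (fully open). In form: [{"turn": [ax, ay, az], "translation": [tx, ty, tz], "gripper": gripper}, ...]. A call has 1 to 12 rows; each row is the pose to reach, as a shift and turn from the pose commanded when the call began, along the tool's axes at that moment; what a row does not reach only later rows make up. A row lasts 1/12 s, in which the tool goes at most 41.7 mm and 7.16 degrees, less where a joint would pass 70% of its speed; a pose out of reach is approached as far as the arm can. A call with a gripper value outside its range is refused whole. The fingers move at their own pace and stop on an object; "grip_force" is the grip in N (left out, the last holds). Time passes only in rows, so rows that repeat a pose let the fingers close. It gives the time, the measured TCP pose, the force and the opening at its end, in the units of the state.
- get_obs(): the state, without advancing time (a new reading comes with each control period).
- snapshot(name): name is "scene" or "top" or "wrist"; returns the picture (384x512x3 uint8, blue, green, red); there is no depth.
- get_calibration(name): a dict with "fovy" (degrees; the focal length in pixels is half the picture's height over the tangent of half this angle, whatever the lens; pixels are square), "cx", "cy" (the principal point, pixels), "origin" and "attitude" of the camera in the world. Camera axes: x right, y up, looking along -z (the intrinsics and any distortion apply to the point x, -y, -z); pixel columns grow to the right and rows downward; lengths in m; the calibration is good to about 2 mm. A picture is of the moment at which its call begins: read the wrist's pose just before it. get_calibration takes no time and is no camera call; for the wrist camera it gives the pose at the moment of the call.
- close_job(): hands the job in, once; it reports no verdict.
Trained networks look in the newest picture that a camera, given by its name, has taken for a name from the list of things; names that differ only in an ending like _2 or _b are one class to them, and where a whole thing is asked for, a point or a joint stands for the part that bears it (a point fixed in the world has none). Each returns a list of dicts, best first, with "p" (0 to 1); they miss things now and then, are a little off and sometimes report something else, mostly with a low value. They report only what shows in the picture. A call takes as long as a camera call. They do not tell look-alikes from the thing itself.
- recognise(query, camera): "box" ([left, top, right, bottom] in pixels, round what is visible of it).
The state is a dict: "time_s": time; "joint_positions": joint angles; "qvel": joint speeds; "effort": joint torques, N m; "ee_pos": TCP position; "orientation": TCP orientation; "force": force on the tool from outside, world axes, zero at the start; "ft_torque": the same for the moment, N m; "finger_gap": opening from 0.0 (shut) to 1.0 (fully open).
Only numpy, scipy, OpenCV 4.12 (cv2) and the standard library are available. Lean on these libraries where they do the work, as an engineer would, in place of code of your own. Each camera call takes 0.05 s, during which the arm holds its last target.

## Task

The curing lamp's swivel is locked: slide the safety catch fully aside, then gently press the release button it uncovered all the way down, without forcing it. Then swivel and tilt the lamp head by its handle so that the middle of its beam falls on the nail tip of the practice stand, and let go. Leave the catch open and the button down, and do not shift the stand or the other things on the table.

Things in the scene. Friction and masses are not known exactly. Their poses are not given: they have to be found in the camera images.
- lamp: White nail-curing spot lamp fixed to the table; origin on the table under its upright column, at the centre of the round foot (150 mm across, 30 mm high). A bar 60 mm wide runs from the foot in the lamp's own -x direction to the lock housing (70 mm along x, 135 mm along y, 30 mm high), whose lock centre is 180 mm from the column axis. The column carries a fork with the lamp head between its arms, 126 mm wide overall.
- swivel (a joint): Swivel of column, fork and head about the column's vertical axis through the lamp's origin, rad: 0 = beam along the lamp's own +x, positive turns to the left (counter-clockwise from above), range -1.5 to 1.5. Stays where it is left (friction about 0.25 N m). While the release button is not fully down a pawl holds it within about +-0.13 rad.
- tilt (a joint): Tilt of the lamp head about the horizontal axis through the fork's arms, 200 mm above the table and crossing the column axis, rad: 0 = beam level, positive = beam points down (the handle behind it rises), range -0.4 to 1.2. Never locked; stays where it is left (friction about 0.4 N m).
- lamp_head (a point): The point where tilt axis and column axis cross, 200 mm above the table, in the flat round lamp head (90 mm across, 30 mm thick, LED dots on its front). Its x axis is the beam's centre line, leaving through the front; its y axis is the tilt axis, to the left as seen along the beam. The useful light spot is about 26 mm wide.
- handle_bar (a point): Middle of the round steel handle bar behind the lamp head: 12 mm thick, parallel to the tilt axis, 90 mm from it, 70 mm clear between the two thin side rods that lead to that axis. The head's back is 75 mm from it. Pinch it from above across its thickness; it turns between the pads as it tilts. Its x axis points from the bar to the tilt axis, its y axis along the bar.
- handle (a joint): Tilt of the handle against the head, rad (0 = in line with the beam, same sense as tilt, at most 0.45 either way). It is sprung, about 2 N m per rad: it gives some 0.2 rad before the stiff head follows, and springs back into line when let go, so the head tilts less than the handle was moved. In swivel the handle is rigid.
- catch (a joint): Travel of the aluminium safety catch, m: 0 = over the button, grows as it slides in the lamp's own +y direction, end stop at 0.052. Stays where it is left (friction about 2 N).
- catch_fin (a point): Centre of the upright fin on the safety catch, 66 mm above the table: 10 mm thick along the lamp's y, 30 mm along x, 26 mm high, standing on the catch's bridge (52 mm along x, 36 mm along y, its top 53 mm above the table). Moves with the catch.
- release_travel (a joint): How far the release button is pressed, m: up at 0 to 0.002 at the start, bottom stop at 0.010, straight down. Needs about 5 N (friction, no spring): it stays where it is left. The pawl clears only in the last 2 mm.
- release: Round steel release button, 26 mm across, under the catch at the lock centre. Its origin is on its axis, 18 mm below its flat top; when fully up the top is 48 mm above the table, fully down 38 mm, 4 mm above the catch's guide rails on either side.
- nail_tip (a point): Centre of the single skin-toned nail tip (22 x 13 mm) on top of the practice stand, 41 mm above the table. The stand is a loose white turned foot 56 mm across with a thin stem, standing to the left or right of the beam beyond the lamp.
- dish: Bystander: empty white round dish 68 mm across, 22 mm high, standing on the other side from the practice stand; origin under its centre.
- polish_a: Bystander: polish bottle 34 mm across, 85 mm high; origin under its centre.
- polish_b: Bystander: polish bottle 34 mm across, 85 mm high; origin under its centre.
- polish_c: Bystander: polish bottle 30 mm across, 75 mm high; origin under its centre.
- gel_jar: Bystander: gel jar 56 mm across, 40 mm high; origin under its centre.
- buffer: Bystander: nail buffer block 90 x 26 x 22 mm; origin under its centre.
Mind the look-alikes: they are no part of the job. Of the things shaped like the part that bears nail_tip, the white one is meant.

How it is judged:
By the outcome, as a careful person would: the job done as asked, in the order asked, and still so for the second after the job is handed in, with the robot touching nothing.
It also fails if it takes over 67 s, if anything falls off the work surface, if the arm or the gripper's body presses on something with over 40 N, if the wrist force passes 120 N, or if a joint passes its speed limit or range.

## Working session

There is one attempt and no reset: what is moved stays moved. The work goes in short steps, Python scripts to look and compute and a tool call to move; the robot and the scene stay as the last step left them, time stands still between calls to the robot, and variables do not carry over. Pictures are saved under pics/ and viewed, and the job is handed in when it is done.

Besides the shell and the picture viewer there is one more tool, called after "Request:" as name([rows], argument=value, ...), one row to a line, values as JSON. apply_moves: Moves the arm, as the interface text tells. Its arguments: {"type":"object","properties":{"plan":{"type":"array","items":{"type":"object","properties":{"turn":{"type":"array","items":{"type":"number"}},"translation":{"type":"array","items":{"type":"number"}},"gripper":{"type":"number"}}}},"grip_force":{"type":"number"}},"required":["plan"]}

```bash
ls; mkdir -p pics; python3 - <<'E'
from cell import *
import cv2
o=get_obs()
for k,v in o.items(): print(k,v)
for n in ["scene","top","wrist"]:
    cv2.imwrite(f"pics/a_{n}.png",snapshot(n)); print(n,get_calibration(n))
E
```

```text
pics
time_s 0.0
joint_positions [1.11629050e+00 1.04677124e-01 9.64926294e-02 1.56389218e+00
 1.14517258e-05 1.35311233e+00]
qvel [ 2.20087541e-05  3.81382344e-04  4.93978180e-05 -6.77285608e-04
  1.44472347e-04  3.30046469e-04]
effort [ 1.08023938e-03 -5.56931233e+01  5.03651726e+01  1.70394365e-02
 -1.45510180e-04  1.11067132e-05]
ee_pos [0.14061618 0.58299105 0.25254814]
orientation [-2.16537490e-04  1.18134380e-01  9.92997411e-01 -6.02469633e-04]
force [-0.18761723  0.25670944  0.60978873]
ft_torque [ 0.03507507 -0.00221833 -0.04015463]
finger_gap 0.9997021856853334
scene {'fovy': 48.34693472895704, 'cx': 254.82054937951355, 'cy': 197.81824705369633, 'origin': array([ 1.10160647, -0.39820588,  0.71710776]), 'attitude': array([0.8347316 , 0.39133164, 0.16288971, 0.3514963 ])}
top {'fovy': 52.29743422840519, 'cx': 249.46007619773104, 'cy': 191.42251490923522, 'origin': array([0.52771771, 0.08549236, 0.98208877]), 'attitude': array([-0.70264105, -0.04048209,  0.03251379,  0.70964752])}
wrist {'fovy': 65.52079426573371, 'cx': 257.61454701295304, 'cy': 193.90539814861464, 'origin': array([0.0709476 , 0.60077544, 0.37152762]), 'attitude': array([ 0.77799049, -0.11212758, -0.08831754,  0.6118482 ])}
```

View pics/a_scene.png

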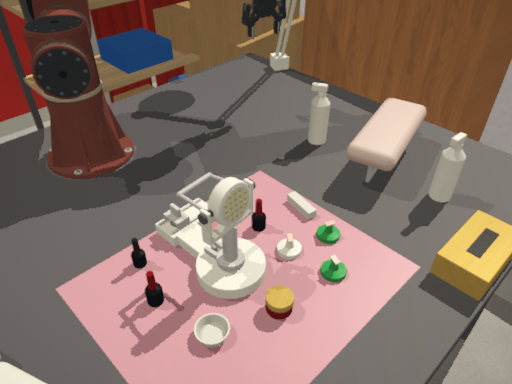

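View pics/a_top.png

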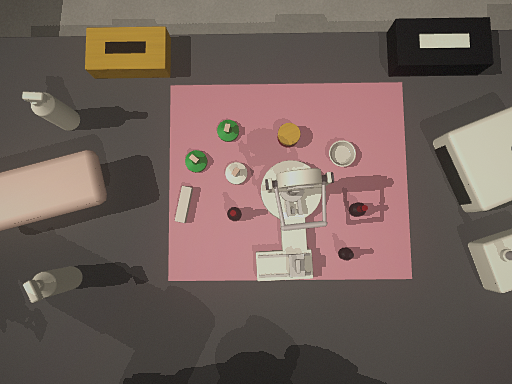

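View pics/a_wrist.png

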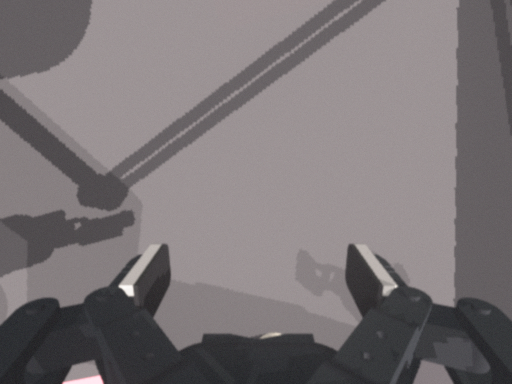

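```bash
cat > h.py <<'E'
from cell import *
import numpy as np, cv2
from scipy.spatial.transform import Rotation as R
def rot(q): return R.from_quat([q[1],q[2],q[3],q[0]])
def cam(n): 
    c=get_calibration(n); f=192/np.tan(np.radians(c['fovy']/2)); return c['cx'],c['cy'],f,np.array(c['origin']),rot(c['attitude']).as_matrix()
def bp(C,u,v,z):
    cx,cy,f,o,A=C; d=A@np.array([(u-cx)/f,-(v-cy)/f,-1]); return o+d*(z-o[2])/d[2]
def pj(C,p):
    cx,cy,f,o,A=C; q=A.T@(np.array(p)-o); return np.array([cx+f*q[0]/-q[2],cy-f*q[1]/-q[2]])
E
python3 - <<'E'
from h import *
Z=dict(catch_fin=.066,lamp=.015,handle_bar=.2,nail_tip=.041,dish=.011,polish_a=.04,gel_jar=.02,buffer=.011,lamp_head=.2,release=.045)
for n in ["top","scene"]:
    C=cam(n)
    for q in Z:
        for r in recognise(q,n)[:4]:
            b=r['box']; print(n,q,round(r['p'],2),np.round(b),bp(C,(b[0]+b[2])/2,(b[1]+b[3])/2,Z[q]).round(4)[:2])
E
python3 - <<'E'
import cv2
a=cv2.imread('pics/a_top.png'); cv2.imwrite('pics/b.png',cv2.resize(a[110:290,170:390],None,fx=3.3,fy=3.3,interpolation=2))
a=cv2.imread('pics/a_scene.png'); cv2.imwrite('pics/c.png',cv2.resize(a[160:350,120:360],None,fx=3.1,fy=3.1,interpolation=2))
E
```

```text
top catch_fin 0.63 [288. 254. 305. 274.] [ 0.4532 -0.0116]
top lamp 0.89 [257. 159. 335. 281.] [ 0.5563 -0.0182]
top handle_bar 0.74 [278. 182. 329. 231.] [ 0.5767 -0.0138]
top handle_bar 0.38 [223. 162. 251. 184.] [0.6461 0.1187]
top nail_tip 0.81 [183. 150. 209. 172.] [0.7017 0.2256]
top nail_tip 0.78 [224. 159. 250. 186.] [0.6715 0.1251]
top nail_tip 0.6 [217. 119. 234. 138.] [0.7814 0.1531]
top dish 0.64 [332. 145. 359. 166.] [ 0.7174 -0.1464]
top polish_a 0.74 [349. 203. 370. 219.] [ 0.5755 -0.1685]
top polish_a 0.42 [340. 246. 354. 263.] [ 0.4729 -0.1351]
top gel_jar 0.77 [277. 124. 301. 146.] [ 0.7695 -0.0049]
top buffer 0.82 [177. 185. 192. 222.] [0.5994 0.258 ]
top buffer 0.31 [224. 207. 244. 222.] [0.5712 0.1346]
top lamp_head 0.67 [272. 170. 326. 229.] [ 0.5918 -0.0051]
top lamp_head 0.36 [347. 203. 369. 219.] [ 0.5668 -0.122 ]
top lamp_head 0.22 [332. 140. 359. 170.] [ 0.6806 -0.1007]
top release 0.46 [276. 179. 328. 230.] [ 0.5919 -0.0306]
scene catch_fin 0.65 [162. 204. 187. 229.] [ 0.466  -0.0256]
scene lamp 0.69 [157. 174. 266. 299.] [0.532 0.022]
scene handle_bar 0.6
[... 153 characters left out ...]
82]
scene nail_tip 0.55 [278. 234. 300. 258.] [0.6927 0.109 ]
scene dish 0.96 [194. 312. 229. 347.] [ 0.7175 -0.1336]
scene dish 0.65 [144. 273. 162. 311.] [ 0.5688 -0.1624]
scene polish_a 0.98 [144. 270. 164. 309.] [ 0.585  -0.1671]
scene polish_a 0.82 [131. 237. 149. 267.] [ 0.4816 -0.1321]
scene polish_a 0.78 [252. 200. 271. 232.] [0.5828 0.1366]
scene gel_jar 0.66 [263. 285. 295. 319.] [ 0.7681 -0.0015]
scene gel_jar 0.66 [278. 233. 300. 256.] [0.6776 0.1283]
scene buffer 0.58 [286. 194. 316. 219.] [0.6032 0.2561]
scene lamp_head 0.73 [181. 175. 251. 226.] [ 0.6157 -0.021 ]
scene release 0.56 [212. 249. 218. 249.] [ 0.5907 -0.0143]
scene release 0.15 [178. 174. 255. 271.] [0.5299 0.0418]
```

View pics/b.png

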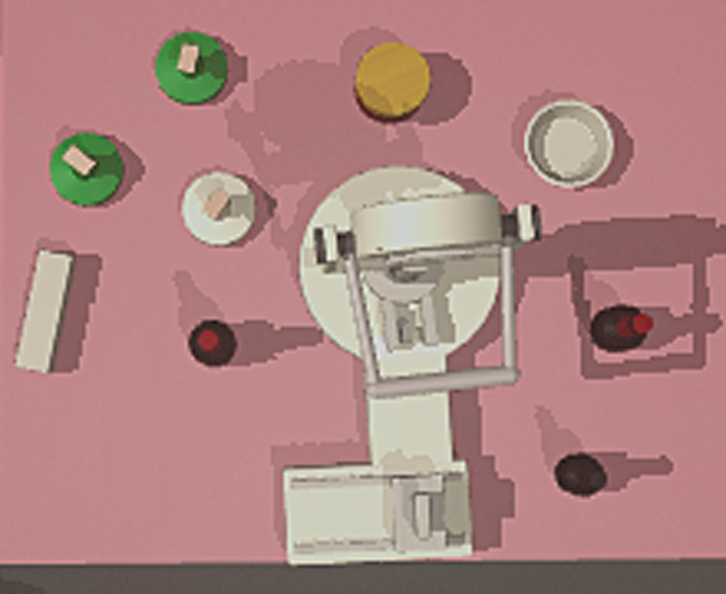

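View pics/c.png

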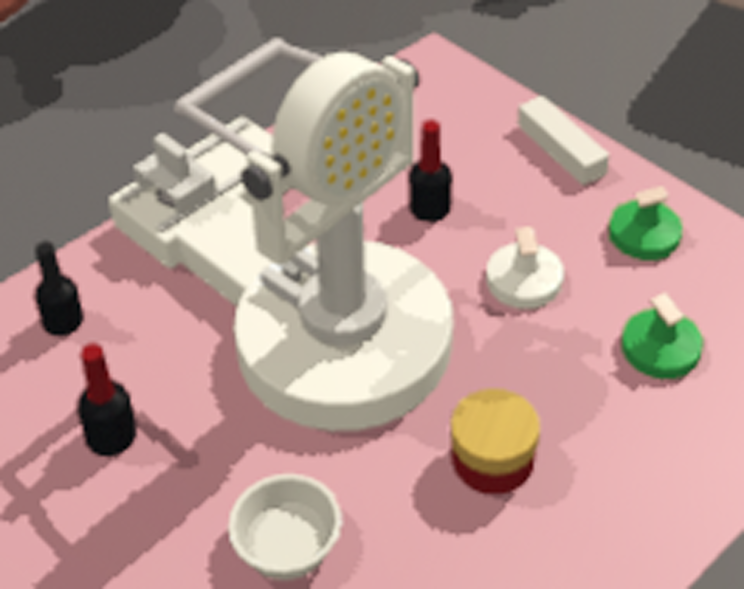

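```bash
python3 - <<'E'
from h import *
T=cam("top");S=cam("scene")
t=lambda x,y:(170+x/3.3,110+y/3.3)
s=lambda x,y:(120+x/3.1,160+y/3.1)
for n,p,z in [("foot",(400,268),.03),("h1",(285,467),.03),("h2",(467,460),.03),("h3",(471,553),.03),("h4",(290,563),.03),("fin",(423,515),.079),("nail",(217,203),.041)]:
    print(n,bp(T,*t(*p),z).round(4))
for n,p,z in [("foot",(344,325),.03),("nail",(527,243),.041),("finTopA",(157,142),.079),("finTopB",(187,160),.079),("h_near",(178,243),.03),("h_right",(112,200),.03)]:
    print("S",n,bp(S,*s(*p),z).round(4))
def tri(a,b):
    A=[];B=[]
    M=np.zeros((3,3));v=np.zeros(3)
    for C,(u,w) in((T,a),(S,b)):
        cx,cy,f,o,Q=C; d=Q@np.array([(u-cx)/f,-(w-cy)/f,-1]); d/=np.linalg.norm(d);P=np.eye(3)-np.outer(d,d);M+=P;v+=P@o
    p=np.linalg.solve(M,v);return p,pj(T,p)-a,pj(S,p)-b
print("barR",tri(t(516,376),s(182,105)))
print("barL",tri(t(370,390),s(280,43)))
print("nail",tri(t(217,203),s(527,243)))
E
```

```text
foot [ 0.6259 -0.0063  0.03  ]
h1 [0.4808 0.0805 0.03  ]
h2 [ 0.4846 -0.0522  0.03  ]
h3 [ 0.418  -0.0534  0.03  ]
h4 [0.4119 0.0776 0.03  ]
fin [ 0.4496 -0.0139  0.079 ]
nail [0.6744 0.1285 0.041 ]
S foot [ 0.6375 -0.0109  0.03  ]
S nail [0.6789 0.1281 0.041 ]
S finTopA [ 0.4435 -0.0187  0.079 ]
S finTopB [ 0.4749 -0.0149  0.079 ]
S h_near [ 0.4953 -0.0449  0.03  ]
S h_right [ 0.4239 -0.0532  0.03  ]
barR (array([ 0.54364667, -0.05749025,  0.19513386]), array([-0.92947141, -0.67234364]), array([-1.18597822, -0.03795359]))
barL (array([0.53531715, 0.02993715, 0.19317516]), array([-0.39223188, -0.31191784]), array([-0.48985749,  0.00539763]))
nail (array([0.67587095, 0.12970561, 0.03747448]), array([-0.41102878, -0.38377156]), array([-0.613322  ,  0.06841675]))
```

```bash
cat >> h.py <<'E'
def rel(p,ax_deg,o=None):
    """world target TCP p, tool x heading ax_deg (pointing down) -> translation units, turn deg"""
    o=o or get_obs(); Q=rot(o['orientation'])
    a=np.radians(ax_deg); x=np.array([np.cos(a),np.sin(a),0]); z=np.array([0,0,-1.]); y=np.cross(z,x)
    G=R.from_matrix(np.c_[x,y,z])
    return ((Q.inv().apply(np.array(p)-o['ee_pos']))/.03).round(3), np.degrees((Q.inv()*G).as_rotvec()).round(2)
E
python3 - <<'E'
from h import *
print(rel([.40,.30,.25],172)); print(rel([.45,-.015,.19],182.2))
E
```

```text
(array([-10.616,  -7.152,   0.11 ]), array([ 0.01, -0.  , -5.57]))
(array([-14.7  , -16.968,   2.109]), array([ 1.000e-02,  0.000e+00, -1.577e+01]))
```

Request:
apply_moves([
  {"turn": [0,0,-2],"translation": [-1.1,-0.75,0],"gripper": 1},
  {"turn": [0,0,-3],"translation": [-2.4,-1.6,0],"gripper": 1},
  {"turn": [0,0,-4],"translation": [-3.7,-2.5,0],"gripper": 1},
  {"turn": [0,0,-5],"translation": [-5,-3.4,0],"gripper": 1},
  {"turn": [0,0,-6],"translation": [-6.2,-4.3,0],"gripper": 1},
  {"turn": [0,0,-7],"translation": [-7.4,-5.1,0],"gripper": 1},
  {"turn": [0,0,-8],"translation": [-8.5,-6,0.1],"gripper": 1},
  {"turn": [0,0,-9],"translation": [-9.5,-6.9,0.1],"gripper": 1},
  {"turn": [0,0,-10],"translation": [-10.4,-7.9,0.1],"gripper": 1},
  {"turn": [0,0,-11],"translation": [-11,-9.1,0.2],"gripper": 1},
  {"turn": [0,0,-12],"translation": [-11.6,-10.3,0.4],"gripper": 1},
  {"turn": [0,0,-13],"translation": [-12.2,-11.5,0.6],"gripper": 1},
])

```text
time_s: 2.15
ee_pos: [0.4125, 0.1751, 0.2377]
orientation: [0.001, 0.004, 1.0, 0.0]
force: [0.8, -0.8, 0.4]
finger_gap: 1.002
```

```bash
python3 - <<'E'
from h import *
print(get_obs()['ee_pos'],get_obs()['joint_positions']); print(rel([.45,-.015,.19],182.2))
E
```

```text
[0.41254651 0.17512585 0.23767936] [ 1.08036575e-01 -3.69824534e-01 -3.66972008e-01  1.57245424e+00
  7.59274076e-05  1.17010450e-01]
(array([-1.303, -6.326,  1.589]), array([ 0.01,  0.07, -2.71]))
```

Request:
apply_moves([
  {"turn": [0,0,-0.5],"translation": [-0.3,-1.2,0.3],"gripper": 0.6},
  {"turn": [0,0,-1],"translation": [-0.6,-2.4,0.6],"gripper": 0.6},
  {"turn": [0,0,-1.5],"translation": [-0.8,-3.6,0.9],"gripper": 0.6},
  {"turn": [0,0,-2],"translation": [-1,-4.8,1.2],"gripper": 0.6},
  {"turn": [0,0,-2.4],"translation": [-1.2,-5.7,1.4],"gripper": 0.6},
  {"turn": [0,0,-2.7],"translation": [-1.3,-6.3,1.6],"gripper": 0.6},
  {"turn": [0,0,-2.7],"translation": [-1.3,-6.3,1.6],"gripper": 0.6},
])

```text
time_s: 2.73
ee_pos: [0.449, -0.0153, 0.1882]
orientation: [-0.001, -0.017, 1.0, -0.0]
force: [0.0, 0.5, -0.0]
finger_gap: 0.602
```

```bash
python3 - <<'E'
from h import *
C=cam("wrist");cv2.imwrite("pics/w1.png",snapshot("wrist"))
o=get_obs();print(o['ee_pos'],o['orientation'],o['joint_positions'],C[3])
for r in recognise("catch_fin","wrist"):
  b=r['box'];print(r,bp(C,(b[0]+b[2])/2,(b[1]+b[3])/2,.075))
E
```

```text
[ 0.44892493 -0.01367858  0.18887873] [-4.40183872e-04 -1.70627145e-02  9.99854304e-01  2.02432942e-04] [-3.23235772e-01 -3.70124542e-01 -4.55656349e-01  1.48622953e+00
  8.78090707e-05 -3.57362903e-01] [ 0.37748661 -0.01686172  0.3071162 ]
{'box': [107.0, 181.7, 159.1, 227.9], 'p': 0.3} [ 0.45826845 -0.11617697  0.075     ]
```

View pics/w1.png

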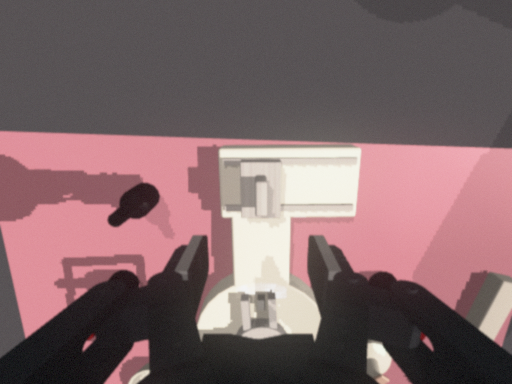

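```bash
python3 - <<'E'
from h import *
C=cam("wrist")
im=cv2.imread("pics/w1.png");cv2.imwrite("pics/w1c.png",cv2.resize(im[130:340,190:390],None,fx=2.8,fy=2.8,interpolation=2))
for n,u,v,z in [("finTop",262,196,.079),("fintopfar",267,178,.079),("h1",219,149,.03),("h2",359,148,.03),("h3",356,216,.03),("h4",222,217,.03),("br1",240,160,.053),("br2",282,160,.053)]: print(n,bp(C,u,v,z).round(4))
E
```

```text
finTop [ 0.4464 -0.0082  0.079 ]
fintopfar [ 0.4315 -0.0049  0.079 ]
h1 [ 0.4169 -0.0487  0.03  ]
h2 [0.4115 0.0815 0.03  ]
h3 [0.4788 0.0873 0.03  ]
h4 [ 0.4843 -0.0458  0.03  ]
br1 [ 0.4225 -0.0278  0.053 ]
br2 [0.4212 0.0085 0.053 ]
```

View pics/w1c.png

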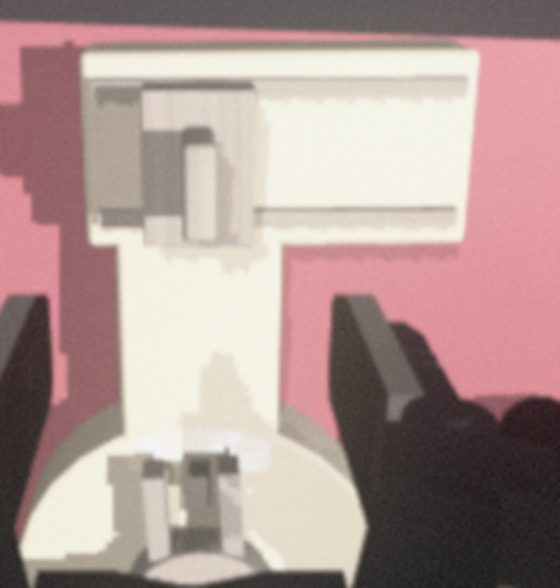

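```bash
python3 - <<'E'
from h import *
print(rel([.448,-.007,.078],182.3));print(get_obs()['ee_pos'])
E
```

```text
(array([0.023, 0.188, 3.711]), array([ 0.03, -0.03, -0.27]))
[ 0.44894187 -0.01267035  0.18934108]
```

Request:
apply_moves([
  {"turn": [0,0,0],"translation": [0,0.2,1.2],"gripper": 0.6},
  {"turn": [0,0,0],"translation": [0,0.2,2.4],"gripper": 0.6},
  {"turn": [0,0,0],"translation": [0,0.2,3.3],"gripper": 0.6},
  {"turn": [0,0,0],"translation": [0,0.2,3.7],"gripper": 0.6},
  {"turn": [0,0,0],"translation": [0,0.2,3.7],"gripper": 0.6},
  {"turn": [0,0,0],"translation": [0,0.2,3.7],"gripper": 0.3},
  {"turn": [0,0,0],"translation": [0,0.2,3.7],"gripper": 0.05},
  {"turn": [0,0,0],"translation": [0,0.2,3.7],"gripper": 0.05},
  {"turn": [0,0,0],"translation": [0,0.2,3.7],"gripper": 0.05},
  {"turn": [0,0,0],"translation": [0,0.2,3.7],"gripper": 0.05},
], grip_force=20)

```text
time_s: 3.67
ee_pos: [0.4503, -0.007, 0.0806]
orientation: [0.002, -0.019, 1.0, -0.001]
force: [-0.8, -0.9, 8.2]
finger_gap: 0.112
```

```bash
python3 - <<'E'
from h import *
cv2.imwrite("pics/w2.png",snapshot("wrist"))
o=get_obs();print(o['ee_pos'],o['force'],o['finger_gap'])
E
```

```text
[ 0.45035037 -0.00692642  0.08066203] [-1.4672923  -0.88369891  7.34850736] 0.113376983507177
```

View pics/w2.png

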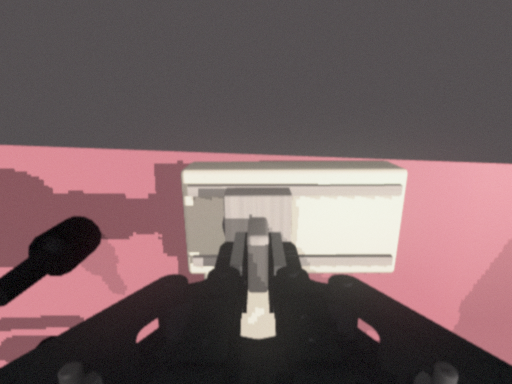

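Request:
apply_moves([
  {"turn": [0,0,0],"translation": [0,0.1,-0.1],"gripper": 0.05},
  {"turn": [0,0,0],"translation": [0,0.3,-0.1],"gripper": 0.05},
  {"turn": [0,0,0],"translation": [0,0.5,-0.1],"gripper": 0.05},
  {"turn": [0,0,0],"translation": [0,0.7,-0.1],"gripper": 0.05},
  {"turn": [0,0,0],"translation": [0,0.9,-0.1],"gripper": 0.05},
  {"turn": [0,0,0],"translation": [0,1.1,-0.1],"gripper": 0.05},
  {"turn": [0,0,0],"translation": [0,1.3,-0.1],"gripper": 0.05},
  {"turn": [0,0,0],"translation": [0,1.45,-0.1],"gripper": 0.05},
  {"turn": [0,0,0],"translation": [0,1.5,-0.1],"gripper": 0.05},
])

```text
time_s: 4.47
ee_pos: [0.4478, 0.039, 0.0814]
orientation: [0.001, -0.019, 1.0, -0.0]
force: [5.7, -1.5, -11.0]
finger_gap: 0.109
```

```bash
python3 - <<'E'
from h import *
C=cam("top");cv2.imwrite("pics/t2.png",snapshot("top"))
o=get_obs();print(o['ee_pos'],o['force'],o['finger_gap'])
E
```

```text
[0.44777037 0.03895297 0.08141436] [  5.95959166  -0.24370781 -11.00940361] 0.11274112794693582
```

Request:
apply_moves([
  {"turn": [0,0,0],"translation": [0,0.05,0.04],"gripper": 0.05},
  {"turn": [0,0,0],"translation": [0,0.1,0.04],"gripper": 0.05},
  {"turn": [0,0,0],"translation": [0,0.12,0.04],"gripper": 0.05},
])

```text
time_s: 4.77
ee_pos: [0.4479, 0.0396, 0.0814]
orientation: [0.001, -0.018, 1.0, -0.003]
force: [-0.4, -19.8, -1.8]
finger_gap: 0.115
```

Request:
apply_moves([
  {"turn": [0,0,0],"translation": [0,-0.1,0],"gripper": 0.05},
  {"turn": [0,0,0],"translation": [0,-0.1,0],"gripper": 0.4},
  {"turn": [0,0,0],"translation": [0,-0.1,0],"gripper": 0.4},
  {"turn": [0,0,0],"translation": [0,-0.1,0],"gripper": 0.4},
  {"turn": [0,0,0],"translation": [0,-0.1,-1],"gripper": 0.4},
  {"turn": [0,0,0],"translation": [0,-0.1,-2],"gripper": 0.4},
  {"turn": [0,0,0],"translation": [0,-0.8,-3],"gripper": 0},
  {"turn": [0,0,0],"translation": [0,-1.8,-3],"gripper": 0},
  {"turn": [0,0,0],"translation": [0,-1.8,-3],"gripper": 0},
  {"turn": [0,0,0],"translation": [0,-1.8,-3],"gripper": 0},
])

```text
time_s: 5.6
ee_pos: [0.4494, -0.0125, 0.1707]
orientation: [0.0, -0.018, 1.0, 0.0]
force: [-0.2, 0.0, -1.1]
finger_gap: -0.003
```

```bash
python3 - <<'E'
from h import *
C=cam("wrist");im=snapshot("wrist");cv2.imwrite("pics/w3.png",im)
o=get_obs();print(o['ee_pos'],o['force'],o['finger_gap'])
for n,u,v,z in []: pass
print(pj(C,[.449,-.0124,.048]),pj(C,[.446,.0396,.079]))
E
```

```text
[ 0.4489766  -0.01173608  0.17010416] [-0.66426343  0.26201025 -1.30095563] 0.001705171554222026
[256.6876626  193.92606299] [326.6752576  204.15171666]
```

View pics/w3.png

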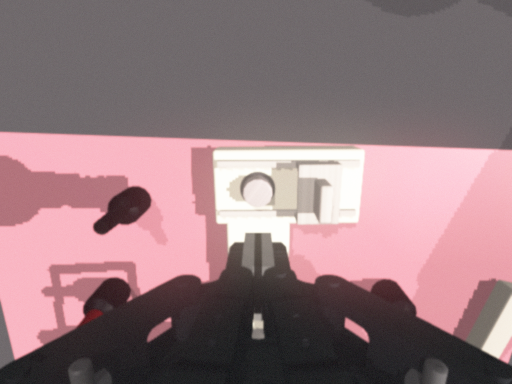

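```bash
python3 - <<'E'
from h import *
print(rel([.448,-.0124,.074],182.3)); print(get_obs()['ee_pos'])
E
```

```text
(array([ 0.033, -0.023,  3.203]), array([ 0.04, -0.01, -0.23]))
[ 0.4489766  -0.01173608  0.17010416]
```

Request:
apply_moves([
  {"turn": [0,0,0],"translation": [0.03,0,1.2],"gripper": 0},
  {"turn": [0,0,0],"translation": [0.03,0,2.4],"gripper": 0},
  {"turn": [0,0,0],"translation": [0.03,0,3],"gripper": 0},
  {"turn": [0,0,0],"translation": [0.03,0,3.2],"gripper": 0},
  {"turn": [0,0,0],"translation": [0.03,0,3.2],"gripper": 0},
  {"turn": [0,0,0],"translation": [0.03,0,3.2],"gripper": 0},
])

```text
time_s: 6.15
ee_pos: [0.4484, -0.0113, 0.075]
orientation: [0.0, -0.019, 1.0, 0.0]
force: [0.4, 0.4, -0.3]
finger_gap: -0.004
```

Request:
apply_moves([
  {"turn": [0,0,0],"translation": [0,0,0.05],"gripper": 0},
  {"turn": [0,0,0],"translation": [0,0,0.1],"gripper": 0},
  {"turn": [0,0,0],"translation": [0,0,0.15],"gripper": 0},
  {"turn": [0,0,0],"translation": [0,0,0.2],"gripper": 0},
  {"turn": [0,0,0],"translation": [0,0,0.2],"gripper": 0},
])

```text
time_s: 6.57
ee_pos: [0.4486, -0.0119, 0.0685]
orientation: [0.0, -0.019, 1.0, -0.0]
force: [0.4, 0.4, 0.6]
finger_gap: 0.003
```

Request:
apply_moves([
  {"turn": [0,0,0],"translation": [0,0,0.04],"gripper": 0},
  {"turn": [0,0,0],"translation": [0,0,0.08],"gripper": 0},
  {"turn": [0,0,0],"translation": [0,0,0.12],"gripper": 0},
  {"turn": [0,0,0],"translation": [0,0,0.16],"gripper": 0},
])

```text
time_s: 6.9
ee_pos: [0.4486, -0.0119, 0.0637]
orientation: [0.0, -0.019, 1.0, -0.0]
force: [1.0, -0.4, 4.2]
finger_gap: 0.002
```

Request:
apply_moves([
  {"turn": [0,0,0],"translation": [0,0,0.02],"gripper": 0},
  {"turn": [0,0,0],"translation": [0,0,0.04],"gripper": 0},
])

```text
time_s: 7.07
ee_pos: [0.4486, -0.0119, 0.0624]
orientation: [0.0, -0.019, 1.0, -0.0]
force: [2.2, -0.7, 4.4]
finger_gap: 0.002
```

Request:
apply_moves([
  {"turn": [0,0,0],"translation": [0,0,0.02],"gripper": 0},
  {"turn": [0,0,0],"translation": [0,0,0.03],"gripper": 0},
])

```text
time_s: 7.23
ee_pos: [0.4486, -0.0119, 0.0615]
orientation: [0.0, -0.019, 1.0, -0.0]
force: [2.6, -0.5, 3.7]
finger_gap: 0.001
```

Request:
apply_moves([
  {"turn": [0,0,0],"translation": [0,0,0.02],"gripper": 0},
  {"turn": [0,0,0],"translation": [0,0,0.02],"gripper": 0},
])

```text
time_s: 7.4
ee_pos: [0.4485, -0.0119, 0.0608]
orientation: [0.0, -0.019, 1.0, -0.0]
force: [3.2, -1.3, 2.4]
finger_gap: 0.0
```

Request:
apply_moves([
  {"turn": [0,0,0],"translation": [0,0,0.02],"gripper": 0},
  {"turn": [0,0,0],"translation": [0,0,0.02],"gripper": 0},
])

```text
time_s: 7.57
ee_pos: [0.4484, -0.0119, 0.0602]
orientation: [0.0, -0.019, 1.0, -0.0]
force: [3.3, -1.2, 5.0]
finger_gap: 0.001
```

Request:
apply_moves([
  {"turn": [0,0,0],"translation": [0,0,0.02],"gripper": 0},
  {"turn": [0,0,0],"translation": [0,0,0.02],"gripper": 0},
])

```text
time_s: 7.73
ee_pos: [0.4484, -0.0119, 0.06]
orientation: [0.0, -0.019, 1.0, -0.0]
force: [2.0, 0.3, 8.1]
finger_gap: -0.002
```

Request:
apply_moves([
  {"turn": [0,0,0],"translation": [0,0,0.02],"gripper": 0},
  {"turn": [0,0,0],"translation": [0,0,0.02],"gripper": 0},
])

```text
time_s: 7.9
ee_pos: [0.4484, -0.0119, 0.0599]
orientation: [0.0, -0.019, 1.0, -0.0]
force: [-1.4, 1.5, 13.2]
finger_gap: 0.0
```

Request:
apply_moves([
  {"turn": [0,0,0],"translation": [0,0,-0.3],"gripper": 0},
  {"turn": [0,0,0],"translation": [0,0,-1.5],"gripper": 0},
  {"turn": [0,0,0],"translation": [0,0,-2.7],"gripper": 0},
  {"turn": [0,0,0],"translation": [0,0,-3.5],"gripper": 0.3},
  {"turn": [0,0,0],"translation": [0,0,-3.5],"gripper": 0.5},
])

```text
time_s: 8.32
ee_pos: [0.4496, -0.0122, 0.1688]
orientation: [0.002, -0.019, 1.0, -0.001]
force: [0.8, -0.8, 0.5]
finger_gap: 0.272
```

```bash
python3 - <<'E'
from h import *
C=cam("wrist");im=snapshot("wrist")
cv2.imwrite("pics/w4.png",cv2.resize(im[130:250,190:390],None,fx=3.5,fy=3.5,interpolation=2))
im=snapshot("scene");cv2.imwrite("pics/s4.png",cv2.resize(im[140:350,120:360],None,fx=2.8,fy=2.8,interpolation=2))
o=get_obs();print(o['ee_pos'],o['force'],o['joint_positions'])
print(rel([.54,-.014,.3],95.4))
E
```

```text
[ 0.44808063 -0.01176124  0.16423053] [-0.13603102 -0.24888534 -0.24035138] [-3.19586363e-01 -3.72254742e-01 -5.01955111e-01  1.44121944e+00
  3.38564353e-05 -3.56832685e-01]
(array([-3.059, -0.188, -4.526]), array([-0.000e+00, -1.000e-02,  8.673e+01]))
```

View pics/w4.png

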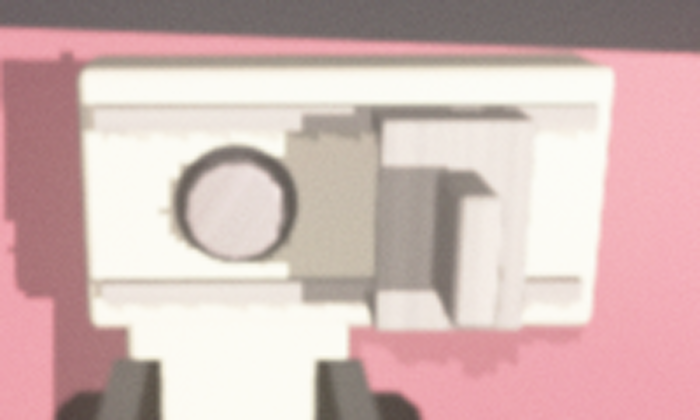

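View pics/s4.png

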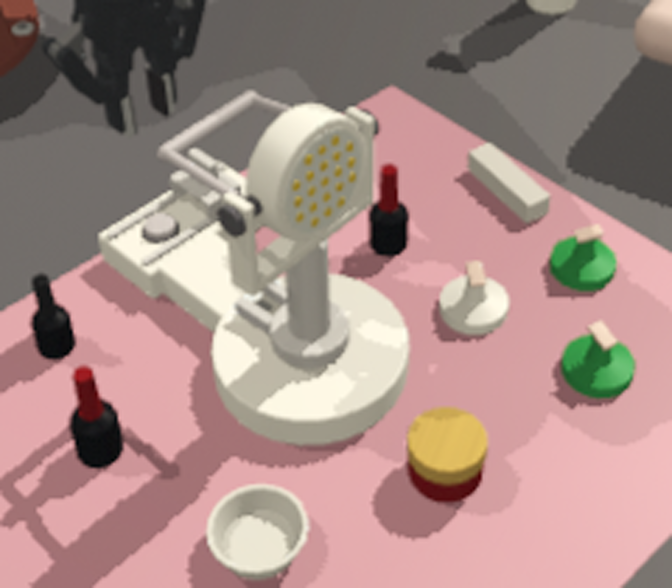

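Request:
apply_moves([
  {"turn": [0,0,7],"translation": [0,0,-1.3],"gripper": 0.5},
  {"turn": [0,0,14],"translation": [0,0,-2.6],"gripper": 0.5},
  {"turn": [0,0,21],"translation": [-0.2,0,-3.6],"gripper": 0.5},
  {"turn": [0,0,28],"translation": [-0.6,0,-4.3],"gripper": 0.5},
  {"turn": [0,0,35],"translation": [-1,-0.1,-4.5],"gripper": 0.5},
  {"turn": [0,0,42],"translation": [-1.5,-0.1,-4.5],"gripper": 0.5},
  {"turn": [0,0,49],"translation": [-2,-0.1,-4.5],"gripper": 0.5},
  {"turn": [0,0,56],"translation": [-2.4,-0.2,-4.5],"gripper": 0.5},
  {"turn": [0,0,63],"translation": [-2.7,-0.2,-4.5],"gripper": 0.5},
  {"turn": [0,0,70],"translation": [-3,-0.2,-4.5],"gripper": 0.5},
  {"turn": [0,0,77],"translation": [-3.05,-0.2,-4.5],"gripper": 0.5},
  {"turn": [0,0,84],"translation": [-3.05,-0.2,-4.5],"gripper": 0.5},
])

```text
time_s: 9.42
ee_pos: [0.5394, -0.0142, 0.2963]
orientation: [-0.002, 0.657, 0.754, -0.001]
force: [-0.1, 0.4, 1.2]
finger_gap: 0.5
```

```bash
python3 - <<'E'
from h import *
C=cam("wrist");im=snapshot("wrist");cv2.imwrite("pics/w5.png",im)
o=get_obs();print(o['ee_pos'],o['joint_positions'])
print(rel([.54,-.014,.197],95.4))
for p in ([.54,-.014,.194],[.5353,.030,.194],[.5436,-.0575,.194]):print(pj(C,p))
E
```

```text
[ 0.53917016 -0.01414688  0.29645794] [-2.68922238e-01 -6.09782179e-02  8.63302889e-03  1.64497060e+00
  5.36361689e-05  1.17485319e+00]
(array([-0.005,  0.042,  3.315]), array([-0.24, -0.1 ,  1.88]))
[258.69159513 203.50613635]
[260.45950575 146.51095204]
[255.85518121 254.03782471]
```

View pics/w5.png

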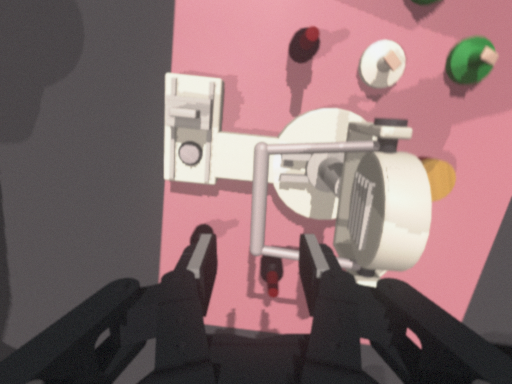

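```bash
python3 - <<'E'
from h import *
import pickle
pickle.dump(cam("wrist"),open("w5.pkl","wb"))
E
```

Request:
apply_moves([
  {"turn": [0,0,1.9],"translation": [0,0,1.1],"gripper": 0.5},
  {"turn": [0,0,1.9],"translation": [0,0,2.2],"gripper": 0.5},
  {"turn": [0,0,1.9],"translation": [0,0,3],"gripper": 0.5},
  {"turn": [0,0,1.9],"translation": [0,0,3.3],"gripper": 0.5},
  {"turn": [0,0,1.9],"translation": [0,0,3.3],"gripper": 0.4},
  {"turn": [0,0,1.9],"translation": [0,0,3.3],"gripper": 0.2},
  {"turn": [0,0,1.9],"translation": [0,0,3.3],"gripper": 0.05},
  {"turn": [0,0,1.9],"translation": [0,0,3.3],"gripper": 0.05},
  {"turn": [0,0,1.9],"translation": [0,0,3.3],"gripper": 0.05},
], grip_force=30)

```text
time_s: 10.22
ee_pos: [0.5401, -0.0146, 0.2012]
orientation: [0.001, 0.668, 0.745, 0.0]
force: [-3.6, -0.5, 0.9]
finger_gap: 0.125
```

```bash
python3 - <<'E'
from h import *
o=get_obs();print(o['ee_pos'],o['force'],o['finger_gap'],o['joint_positions'])
im=cv2.imread("pics/w5.png");cv2.imwrite("pics/w5c.png",cv2.resize(im[20:270,240:480],None,fx=2.4,fy=2.4,interpolation=2))
E
```

```text
[ 0.54009209 -0.01462365  0.20120865] [-3.55191838 -0.47427668  0.91840347] 0.12539896348799803 [-2.69157995e-01 -8.35650006e-02 -1.85973505e-01  1.46739997e+00
 -2.69901960e-04  1.19276054e+00]
```

View pics/w5c.png

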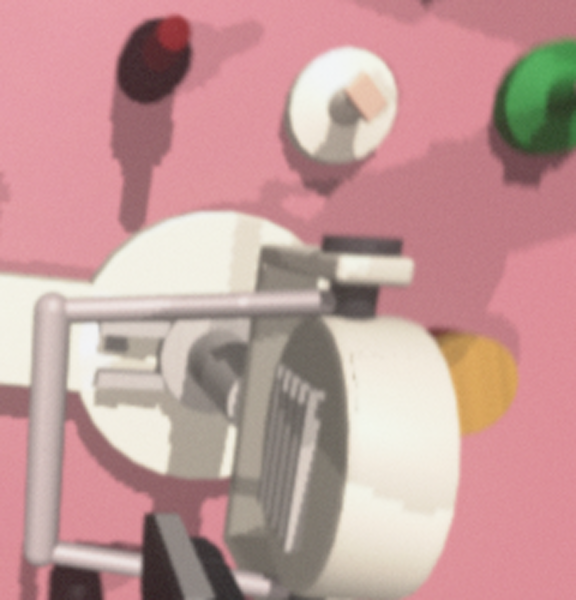

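```bash
python3 - <<'E'
from h import *
import pickle
from scipy.optimize import least_squares
C=pickle.load(open("w5.pkl","rb"))
k=lambda x,y:(240+x/2.4,20+y/2.4)
pts=[(150,232),(180,217),(217,211),(260,219),(290,235),(120,256)]
W=np.array([bp(C,*k(*p),.03)[:2] for p in pts])
print(least_squares(lambda c:np.hypot(*(W-c).T)-.075,[.63,-.006]).x, np.hypot(*(W-[.63,-.006]).T))
print(least_squares(lambda c:np.hypot(*(W-c[:2]).T)-c[2],[.63,-.006,.075]).x)
print("nail",bp(C,*k(366,97),.041))
pts=[(80,400),(95,430),(120,455),(150,470),(190,478)]
W=np.array([bp(C,*k(*p),.0)[:2] for p in pts]);print(least_squares(lambda c:np.hypot(*(W-c).T)-.075,[.63,-.006]).x)
# stand foot centre
print("button",bp(C,190,153,.038))
for e in ((320,60),(347,47)):pass
E
python3 - <<'E'
from h import *
o=get_obs()
# top-view rims from first image
E
```

```text
[ 0.63049666 -0.00742543] [0.0733186  0.07443651 0.07456125 0.07361747 0.07280324 0.07267677]
[0.62831482 0.00145844 0.06675929]
nail [0.67746985 0.12830674 0.041     ]
[ 0.63226466 -0.01510435]
button [ 0.45140404 -0.00879814  0.038     ]
```

```bash
python3 - <<'E'
from h import *
o=get_obs(); c=np.array([.6295,-.006]); p0=o['ee_pos'][:2]; r=np.hypot(*(c-p0)); a0=np.degrees(np.arctan2(*(c-p0)[::-1])); print(r,a0)
for i in range(1,13):
    a=a0+5.45*i; h=np.radians(a); t,q=rel([c[0]-r*np.cos(h),c[1]-r*np.sin(h),o['ee_pos'][2]],a+90,o); print(round(a,1),t.round(2),q.round(1))
E
```

```text
0.08982283423283029 5.509300080681734
11.0 [-0.28  0.01  0.  ] [ 0.   0.  -4.7]
16.4 [-0.57  0.05  0.  ] [  0.    0.  -10.2]
21.9 [-0.84  0.11  0.  ] [  0.    0.  -15.6]
27.3 [-1.12  0.2   0.  ] [  0.    0.  -21.1]
32.8 [-1.38  0.32  0.  ] [  0.    0.  -26.5]
38.2 [-1.62  0.45  0.  ] [  0.   0. -32.]
43.7 [-1.86  0.62  0.  ] [  0.    0.  -37.4]
49.1 [-2.08  0.8   0.  ] [  0.    0.  -42.9]
54.6 [-2.27  1.    0.  ] [  0.    0.  -48.3]
60.0 [-2.45  1.22  0.  ] [  0.    0.  -53.8]
65.5 [-2.61  1.46  0.  ] [  0.    0.1 -59.2]
70.9 [-2.74  1.71  0.  ] [  0.    0.1 -64.7]
```

Request:
apply_moves([
  {"turn": [0,0,-4.7],"translation": [-0.28,0.01,0],"gripper": 0.05},
  {"turn": [0,0,-10.2],"translation": [-0.57,0.05,0],"gripper": 0.05},
  {"turn": [0,0,-15.6],"translation": [-0.84,0.11,0],"gripper": 0.05},
  {"turn": [0,0,-21.1],"translation": [-1.12,0.2,0],"gripper": 0.05},
  {"turn": [0,0,-26.5],"translation": [-1.38,0.32,0],"gripper": 0.05},
], grip_force=40)

```text
time_s: 10.63
ee_pos: [0.5542, -0.0546, 0.2009]
orientation: [0.0, 0.477, 0.879, 0.001]
force: [-2.9, 3.1, 0.1]
finger_gap: 0.122
```

```bash
python3 - <<'E'
from h import *
o=get_obs();print(o['ee_pos'],o['force'],o['ft_torque'],o['finger_gap'],o['joint_positions'])
cv2.imwrite("pics/s6.png",snapshot("scene"))
c=np.array([.6295,-.006]); z0=o['ee_pos'][2];r=.0898
for a in (38.2,43.7,49.1,54.6,60,65.5,70.9):
    h=np.radians(a); t,q=rel([c[0]-r*np.cos(h),c[1]-r*np.sin(h),z0],a+90,o); print(round(a,1),t.round(2),q.round(1))
E
```

```text
[ 0.55420405 -0.05455776  0.20086177] [-2.9302502   3.13552543  0.07774926] [0.72911371 0.40531976 0.08987904] 0.12193428818842159 [-3.33508437e-01 -3.25240855e-02 -1.37367960e-01  1.46533130e+00
  9.69495350e-04  6.60646266e-01]
38.2 [-0.28  0.   -0.  ] [ 0.1 -0.  -5.2]
43.7 [-0.56  0.04 -0.  ] [  0.1   0.  -10.7]
49.1 [-0.84  0.11  0.  ] [  0.1   0.  -16.1]
54.6 [-1.11  0.2   0.  ] [  0.1   0.  -21.6]
60 [-1.37  0.32  0.  ] [  0.1   0.  -27. ]
65.5 [-1.62  0.46  0.  ] [  0.1   0.  -32.5]
70.9 [-1.85  0.62  0.  ] [  0.1   0.  -37.9]
```

View pics/s6.png

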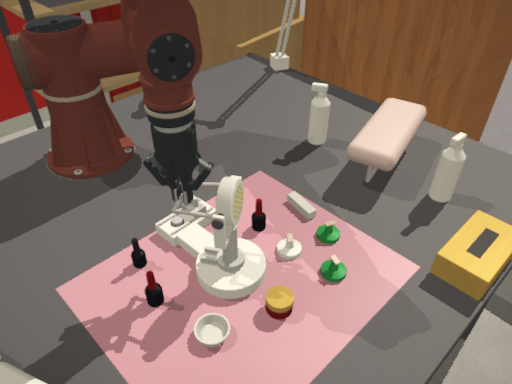

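Swivel follows freely at about 33°; continue to ~71°.

Request:
apply_moves([
  {"turn": [0,0,-5.2],"translation": [-0.28,0,0],"gripper": 0.05},
  {"turn": [0,0,-10.7],"translation": [-0.56,0.04,0],"gripper": 0.05},
  {"turn": [0,0,-16.1],"translation": [-0.84,0.11,0],"gripper": 0.05},
  {"turn": [0,0,-21.6],"translation": [-1.11,0.2,0],"gripper": 0.05},
  {"turn": [0,0,-27],"translation": [-1.37,0.32,0],"gripper": 0.05},
  {"turn": [0,0,-32.5],"translation": [-1.62,0.46,0],"gripper": 0.05},
  {"turn": [0,0,-37.9],"translation": [-1.85,0.62,0],"gripper": 0.05},
  {"turn": [0,0,-37.9],"translation": [-1.85,0.62,0],"gripper": 0.05},
])

```text
time_s: 11.35
ee_pos: [0.601, -0.0906, 0.2006]
orientation: [0.001, 0.166, 0.986, 0.001]
force: [1.3, 3.1, 1.6]
finger_gap: 0.12
```

```bash
python3 - <<'E'
from h import *
o=get_obs();print(o['ee_pos'],o['force'],o['ft_torque'],o['finger_gap'])
x=rot(o['orientation']).as_matrix()[:,0];print(np.degrees(np.arctan2(x[1],x[0])))
c=np.array([.6295,-.006]); d=c-o['ee_pos'][:2];print(np.hypot(*d),np.degrees(np.arctan2(d[1],d[0])))
z0=o['ee_pos'][2]; R0=.0898;h=np.radians(70.9)
for a in (.1,.2,.3,.4,.5,.6,.7,.8,.9,1.0,1.05,1.1,1.15):
    r=R0*np.cos(a); t,q=rel([c[0]-r*np.cos(h),c[1]-r*np.sin(h),.203+R0*np.sin(a)],160.9,o); print(a,t.round(2),q.round(1))
E
```

```text
[ 0.60099626 -0.09063477  0.20061723] [1.34977946 3.10362743 1.58361302] [ 0.75007497 -0.37918462  0.24727103] 0.11997127718328031
160.87828934207536
0.08930569247611343 71.38723523882027
0.1 [ 0.02 -0.   -0.38] [ 0.1  0.1 -0. ]
0.2 [ 0.02  0.04 -0.67] [ 0.1  0.1 -0. ]
0.3 [ 0.02  0.12 -0.96] [ 0.1  0.1 -0. ]
0.4 [ 0.02  0.22 -1.25] [ 0.1  0.1 -0. ]
0.5 [ 0.02  0.35 -1.51] [ 0.1  0.1 -0. ]
0.6 [ 0.02  0.51 -1.77] [ 0.1  0.1 -0. ]
0.7 [ 0.02  0.69 -2.01] [ 0.1  0.1 -0. ]
0.8 [ 0.02  0.9  -2.22] [ 0.1  0.1 -0. ]
0.9 [ 0.02  1.12 -2.42] [ 0.1  0.1 -0. ]
1.0 [ 0.02  1.36 -2.6 ] [ 0.1  0.1 -0. ]
1.05 [ 0.02  1.49 -2.67] [ 0.1  0.1 -0. ]
1.1 [ 0.02  1.62 -2.74] [ 0.1  0.1 -0. ]
1.15 [ 0.02  1.76 -2.81] [ 0.1  0.1 -0. ]
```

Request:
apply_moves([
  {"turn": [0,0,0],"translation": [0.02,0,-0.38],"gripper": 0.05},
  {"turn": [0,0,0],"translation": [0.02,0.04,-0.67],"gripper": 0.05},
  {"turn": [0,0,0],"translation": [0.02,0.12,-0.96],"gripper": 0.05},
  {"turn": [0,0,0],"translation": [0.02,0.22,-1.25],"gripper": 0.05},
  {"turn": [0,0,0],"translation": [0.02,0.35,-1.51],"gripper": 0.05},
  {"turn": [0,0,0],"translation": [0.02,0.51,-1.77],"gripper": 0.05},
  {"turn": [0,0,0],"translation": [0.02,0.69,-2.01],"gripper": 0.05},
  {"turn": [0,0,0],"translation": [0.02,0.9,-2.22],"gripper": 0.05},
  {"turn": [0,0,0],"translation": [0.02,1.12,-2.42],"gripper": 0.05},
  {"turn": [0,0,0],"translation": [0.02,1.36,-2.6],"gripper": 0.05},
  {"turn": [0,0,0],"translation": [0.02,1.36,-2.6],"gripper": 0.05},
])

```text
time_s: 12.27
ee_pos: [0.6124, -0.057, 0.2848]
orientation: [0.003, 0.17, 0.985, -0.006]
force: [-14.8, -24.2, 22.1]
finger_gap: 0.122
```

```bash
python3 - <<'E'
from h import *
o=get_obs();print(o['ee_pos'],o['force'],o['ft_torque'],o['finger_gap'])
c=np.array([.6295,-.006]); d=c-o['ee_pos'][:2];print(np.hypot(*d),np.degrees(np.arctan2(d[1],d[0])), np.arctan2(o['ee_pos'][2]-.203,np.hypot(*d)))
for n in ("scene",):
    im=snapshot(n);cv2.imwrite("pics/s7.png",cv2.resize(im[130:350,120:360],None,fx=2.7,fy=2.7,interpolation=2))
E
```

```text
[ 0.61244888 -0.0569601   0.28484463] [-14.77589039 -24.15775392  22.05913797] [-5.27245432e+00  3.20334702e+00 -4.95630873e-03] 0.12168362797277155
0.053737073249222764 71.49988967062416 0.989813381729126
```

View pics/s7.png

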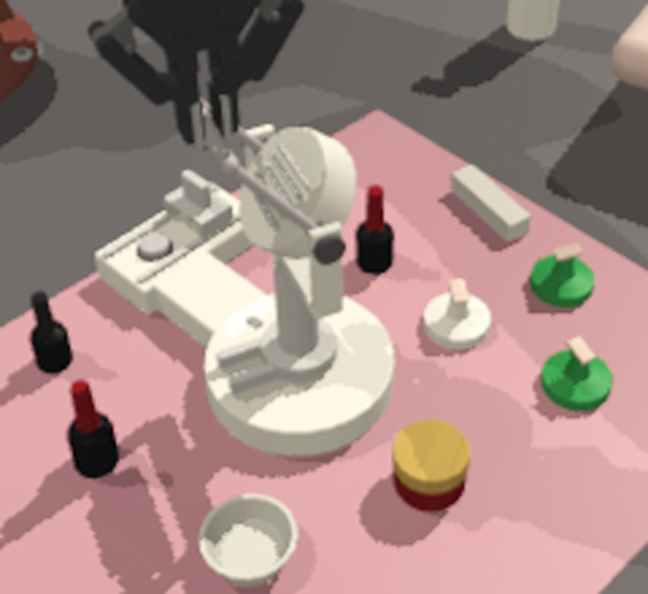

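Request:
apply_moves([
  {"turn": [0,0,0],"translation": [0,-0.2,-0.2],"gripper": 0.05},
  {"turn": [0,0,0],"translation": [0,-0.2,-0.2],"gripper": 0.05},
])

```text
time_s: 12.48
ee_pos: [0.6107, -0.0583, 0.285]
orientation: [0.001, 0.169, 0.986, 0.001]
force: [0.8, -0.9, -5.6]
finger_gap: 0.12
```

```bash
python3 - <<'E'
from h import *
o=get_obs();print(o['ee_pos'],o['force'],o['ft_torque'],o['finger_gap'])
a=snapshot("wrist");cv2.imwrite("pics/w8.png",a)
im=snapshot("scene");cv2.imwrite("pics/s8.png",cv2.resize(im[135:260,140:270],None,fx=5,fy=4.6,interpolation=2))
E
```

```text
[ 0.61073647 -0.05825826  0.28500198] [ 0.7868721  -0.87201713 -5.64502059] [-0.05376018 -0.23038158 -0.03610401] 0.11988516973413067
```

View pics/w8.png

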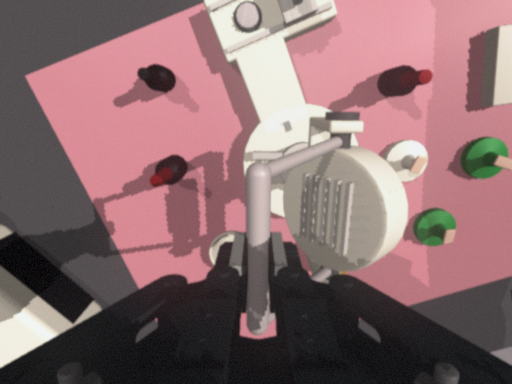

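View pics/s8.png

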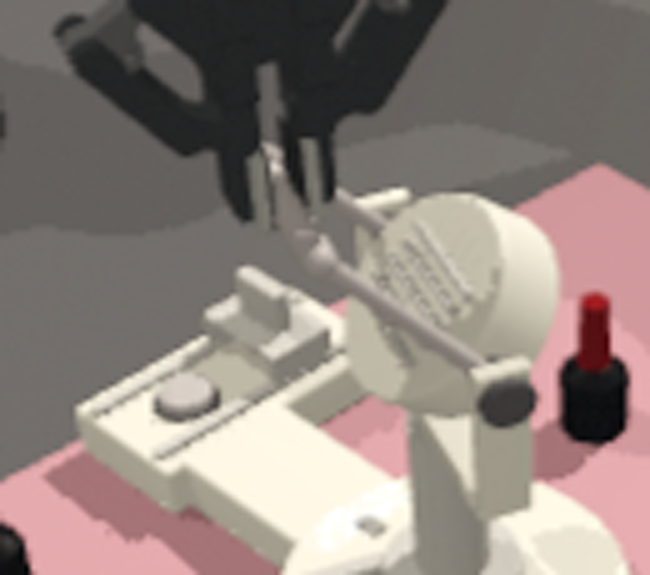

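Request:
apply_moves([
  {"turn": [0,0,0],"translation": [0,0,0],"gripper": 0.4},
  {"turn": [0,0,0],"translation": [0,0,0],"gripper": 0.5},
  {"turn": [0,0,0],"translation": [0,0,-0.5],"gripper": 0.5},
  {"turn": [0,0,0],"translation": [0,0,-1.5],"gripper": 0.5},
  {"turn": [0,0,0],"translation": [0,0,-2.2],"gripper": 0.5},
  {"turn": [0,0,0],"translation": [0,0,-2.2],"gripper": 0.5},
  {"turn": [0,0,0],"translation": [0,0,-2.2],"gripper": 0.5},
])

```text
time_s: 13.17
ee_pos: [0.6112, -0.0581, 0.3521]
orientation: [0.002, 0.168, 0.986, -0.0]
force: [0.2, 0.4, 0.6]
finger_gap: 0.498
```

```bash
python3 - <<'E'
from h import *
import pickle
o=get_obs();print(o['ee_pos'],o['force'],o['finger_gap'])
C={n:cam(n) for n in("wrist","scene","top")}
a=snapshot("wrist");cv2.imwrite("pics/w9.png",a)
im=snapshot("scene");cv2.imwrite("pics/s9r.png",im);cv2.imwrite("pics/s9.png",cv2.resize(im[135:260,140:270],None,fx=5,fy=4.6,interpolation=2))
im=snapshot("top");cv2.imwrite("pics/t9r.png",im);cv2.imwrite("pics/t9.png",cv2.resize(im[110:290,170:390],None,fx=3.3,fy=3.3,interpolation=2))
pickle.dump(C,open("c9.pkl","wb"))
E
```

```text
[ 0.61116492 -0.05806033  0.35209971] [0.16042148 0.44324924 0.61594551] 0.4978063565725977
```

View pics/w9.png

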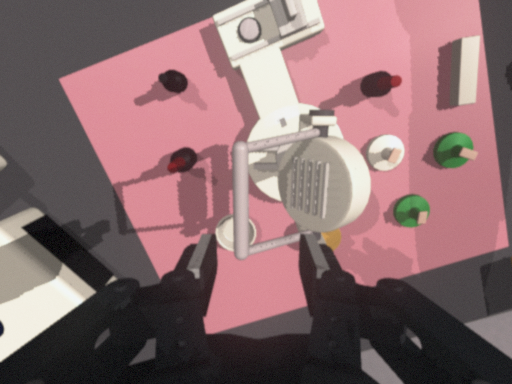

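View pics/s9.png

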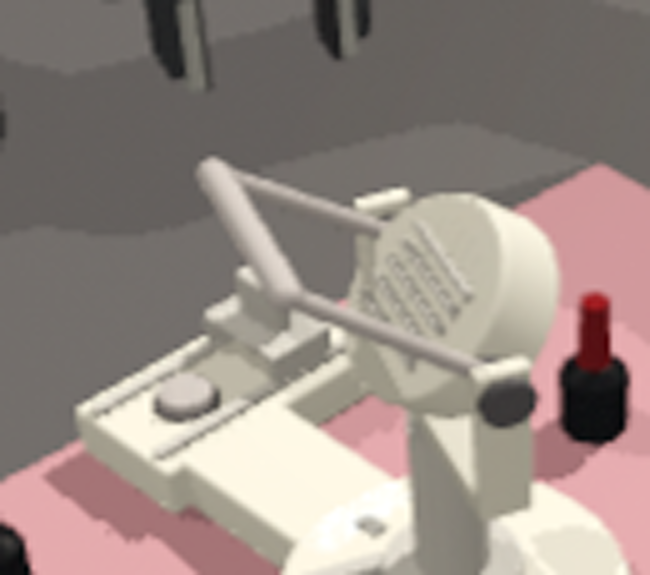

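View pics/t9.png

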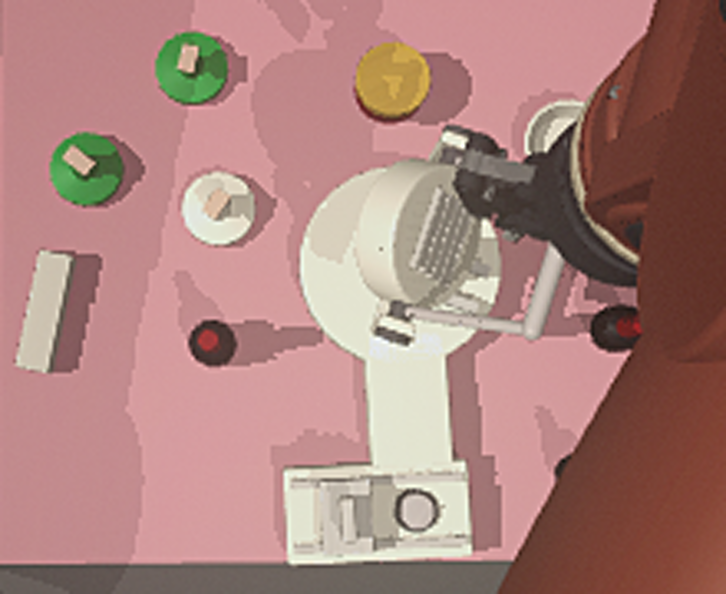

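```bash
cat > fit.py <<'E'
from h import *
import pickle
from scipy.optimize import least_squares
def bar(ps,ta,c,hw,s):
    h=np.array([np.cos(ps),np.sin(ps),0]);y=np.array([-np.sin(ps),np.cos(ps),0])
    return np.array([c[0],c[1],.2])-.09*np.cos(ta)*h+np.array([0,0,.09*np.sin(ta)])+s*hw*y
def fit(obs,c0=(.6295,-.006),nail=None):
    # obs: list (C,side,u,v)
    def f(x):
        r=[]
        for C,s,u,v in obs: r+=list((pj(C,bar(x[0],x[1],x[2:4],x[4],s))-[u,v])/1.0)
        return r+[(x[2]-c0[0])/.002,(x[3]-c0[1])/.002,(x[4]-.04)/.003]
    s=least_squares(f,[1.2,.6,*c0,.04]);return s.x,s.fun.round(1)
E
python3 - <<'E'
from fit import *
C=pickle.load(open("c9.pkl","rb"))
W=[(C['wrist'],1,240.5,149),(C['wrist'],-1,241.5,251)]
S=[(C['scene'],1,181.8,171.5),(C['scene'],-1,198.2,196)]
for o in (W,S,W+S): x,r=fit(o);print(x.round(4),np.degrees(x[0]).round(1),r)
E
```

```text
[ 1.2199  0.7247  0.6281 -0.0047  0.0399] 69.9 [ 0.2  0.2 -0.4  0.2 -0.7  0.6 -0. ]
[ 1.2566  0.761   0.6278 -0.0068  0.0394] 72.0 [ 0.8 -0.1 -0.   0.6 -0.9 -0.4 -0.2]
[ 1.2273  0.7347  0.6273 -0.0049  0.0398] 70.3 [-0.1  0.2  0.2  0.2  0.9 -0.5 -1.1  0.7 -1.1  0.5 -0.1]
```

```bash
python3 - <<'E'
from h import *
import pickle
w=cv2.imread("pics/w9.png")[125:185,360:420];s=cv2.imread("pics/s9r.png")[225:265,270:310];t=cv2.imread("pics/t9r.png")[155:190,220:255];w5=cv2.imread("pics/w5.png")[35:95,355:415]
P=[cv2.resize(i,(390,290) ,interpolation=2) for i in(w,s,t,w5)]
cv2.imwrite("pics/n.png",np.vstack([np.hstack(P[:2]),np.hstack(P[2:])]))
C=pickle.load(open("c9.pkl","rb"));C5=pickle.load(open("w5.pkl","rb"))
# segment skin colour: automatic
for nm,f,CC,box in(("w9","w9",C['wrist'],(360,125,420,185)),("s9","s9r",C['scene'],(270,225,310,265)),("t9","t9r",C['top'],(220,155,255,190)),("w5","w5",C5,(355,35,415,95))):
    im=cv2.imread(f"pics/{f}.png")[box[1]:box[3],box[0]:box[2]].astype(int);b,g,r=im[...,0],im[...,1],im[...,2]
    print(nm,im.shape)
    m=((r-b>25)&(r-g<60)&(g-b>4)&(r>140)).astype(np.uint8)
    n,l,st,ce=cv2.connectedComponentsWithStats(m)
    for i in range(1,n):
        if st[i,4]>8: u,v=ce[i]+[box[0],box[1]];print(st[i,4],u.round(1),v.round(1),bp(CC,u,v,.041).round(4))
E
```

```text
w9 (60, 60, 3)
35 372.9 151.7 [0.6596 0.1026 0.041 ]
274 390.4 159.6 [0.6794 0.1239 0.041 ]
17 363.5 158.9 [0.6654 0.0873 0.041 ]
s9 (40, 40, 3)
111 287.3 240.7 [0.6796 0.1185 0.041 ]
11 298.7 254.3 [0.7237 0.1061 0.041 ]
t9 (35, 35, 3)
210 238.2 169.7 [0.6787 0.1225 0.041 ]
w5 (60, 60, 3)
549 389.1 68.0 [0.6756 0.1199 0.041 ]
```

View pics/n.png

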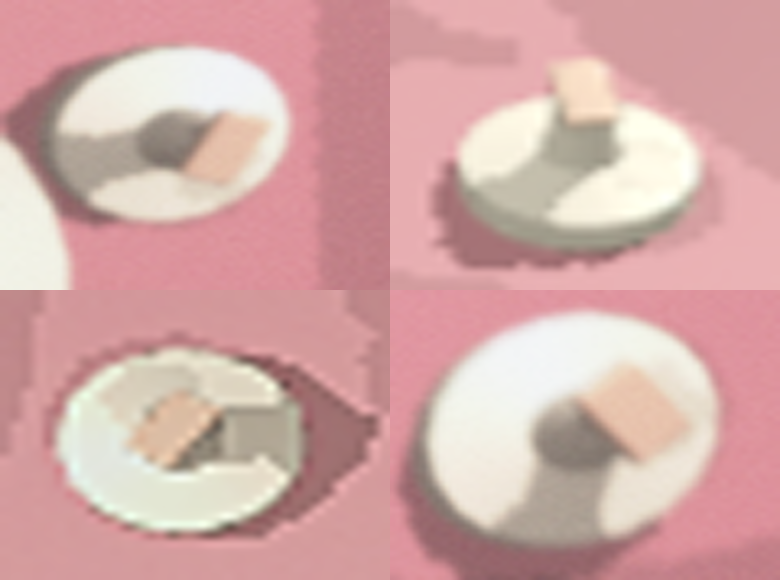

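```bash
python3 - <<'E'
from fit import *
C=pickle.load(open("c9.pkl","rb"));C5=pickle.load(open("w5.pkl","rb"))
V=[(C['wrist'],394.6,155.4),(C['scene'],290,237.4),(C['top'],236,171.7),(C5,392.7,59.8)]
for c,u,v in V: print(bp(c,u-.5,v-.5,.041).round(4))
f=lambda x:np.concatenate([pj(c,[*x,.041])-[u-.5,v-.5] for c,u,v in V])
s=least_squares(f,[.67,.13]);print(s.x.round(4),s.fun.round(1))
f=lambda x:np.concatenate([pj(c,x)-[u-.5,v-.5] for c,u,v in V])
s=least_squares(f,[.67,.13,.04]);print(s.x.round(4),s.fun.round(1))
E
```

```text
[0.6745 0.1305 0.041 ]
[0.675  0.1308 0.041 ]
[0.6751 0.1292 0.041 ]
[0.6768 0.1294 0.041 ]
[0.6757 0.1299] [-0.2  1.  -0.   0.4 -0.3 -0.2 -0.8 -0.6]
[0.6753 0.1294 0.0429] [-0.1  1.  -0.3 -0.2 -0.1 -0.2 -0.6 -0.4]
```

```bash
python3 - <<'E'
from h import *
w=cv2.imread("pics/w9.png")[0:100,200:340];s=cv2.imread("pics/s9r.png")[180:260,150:250]
cv2.imwrite("pics/n2.png",np.vstack([cv2.resize(w,None,fx=5,fy=3,interpolation=2),np.hstack([cv2.resize(s,None,fx=6,fy=3.5,interpolation=2),np.zeros((280,100,3),np.uint8)])]))
t=cv2.imread("pics/t9r.png")[150:285,250:330];cv2.imwrite("pics/n3.png",cv2.resize(t,None,fx=7,fy=4.4,interpolation=2))
E
```

```text
(no output)
```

View pics/n2.png

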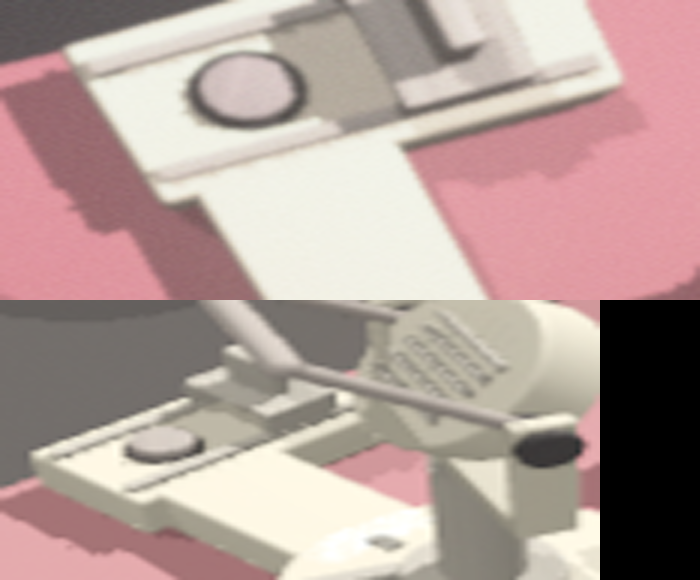

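View pics/n3.png

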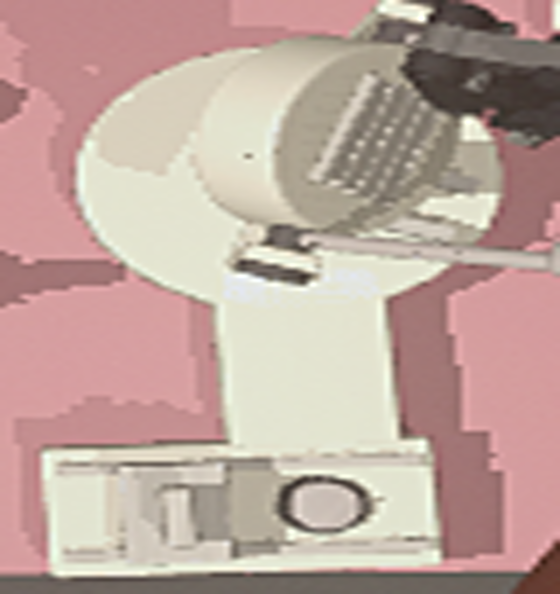

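```bash
python3 - <<'E'
from fit import *
C=pickle.load(open("c9.pkl","rb"))
w,s,t=C['wrist'],C['scene'],C['top']
def L(x,p): 
    a=x[2];return [x[0]+np.cos(a)*p[0]-np.sin(a)*p[1],x[1]+np.sin(a)*p[0]+np.cos(a)*p[1],p[2]]
def obs(x):
    h=x[3];B=(-.18,0,.038);H=lambda i,j:(-.18+.035*i,h+.0675*j,.03)
    return [(w,B,249.6,29.3),(s,B,177.2,220),(t,B,296.3,264.3),(w,H(-1,-1),213.6,15.7),(w,H(1,-1),232.6,66.7),(w,H(1,1),324.4,28.3),(t,H(1,1),256.1,252.7),(t,H(1,-1),311.7,249.5),(t,H(-1,-1),312.9,278),(t,H(-1,1),257.9,281.1)]
f=lambda x:np.concatenate([pj(c,L(x,p))-[u-.5,v-.5] for c,p,u,v in obs(x)])
r=least_squares(f,[.63,-.005,.04,.02]);print(r.x.round(4),np.degrees(r.x[2]));print(r.fun.round(1).reshape(-1,2).tolist())
print('foot R',bp(t,321.4,189.3,.03),'foot L top/bot',bp(t,260.5,188.6,.03),bp(t,260.5,188.6,0))
x=r.x; n=np.array([.6755,.1299]); d=n-x[:2]; print(np.degrees(np.arctan2(d[1],d[0])),np.hypot(*d),np.arctan2(.159,np.hypot(*d)))
W=[(w,1,240,148.5),(w,-1,241,250.5)];S=[(s,1,181.3,171),(s,-1,197.7,195.5)]
for o in(W,S,W+S): q,rr=fit(o,x[:2]);print(q.round(4),np.degrees(q[0]).round(1),rr)
E
```

```text
[ 0.6297 -0.0053  0.0379  0.028 ] 2.170067873729211
[[-0.5, -0.3], [0.0, -0.4], [-0.3, 0.7], [-2.4, -0.6], [-0.4, 2.1], [1.8, 0.0], [-0.9, -0.9], [-0.5, -0.3], [0.1, 0.8], [-1.3, 0.3]]
foot R [ 0.62981788 -0.08008079  0.03      ] foot L top/bot [0.63311876 0.06867631 0.03      ] [0.63643992 0.06814645 0.        ]
71.3009608966832 0.14276520595721234 0.8391457713313906
[ 1.2196  0.7056  0.6284 -0.0041  0.0401] 69.9 [ 0.2  0.2 -0.4  0.2 -0.7  0.6  0. ]
[ 1.2459  0.7589  0.6272 -0.0065  0.0395] 71.4 [ 1.2  0.  -0.1  0.8 -1.3 -0.6 -0.2]
[ 1.2261  0.739   0.6267 -0.0053  0.0397] 70.2 [ 0.   0.1  0.2  0.2  1.2 -0.2 -1.   0.9 -1.5  0.  -0.1]
```

```bash
python3 - <<'E'
from h import *
o=get_obs();print(o['ee_pos']);h=np.radians(71);c=np.array([.629,-.0055])
for a,dz in((.735,.03),(.735,0)):
    r=.09*np.cos(a);print(rel([c[0]-r*np.cos(h),c[1]-r*np.sin(h),.201+.09*np.sin(a)+dz],161,o))
E
```

```text
[ 0.61031696 -0.05790851  0.34900101]
(array([-0.025, -0.371,  1.922]), array([ 0.01, -0.07, -0.36]))
(array([-0.026, -0.371,  2.922]), array([ 0.01, -0.07, -0.36]))
```

Request:
apply_moves([
  {"turn": [0,0,-0.4],"translation": [0,-0.37,0.5],"gripper": 0.5},
  {"turn": [0,0,-0.4],"translation": [0,-0.37,1.5],"gripper": 0.5},
  {"turn": [0,0,-0.4],"translation": [0,-0.37,2.4],"gripper": 0.5},
  {"turn": [0,0,-0.4],"translation": [0,-0.37,2.9],"gripper": 0.5},
  {"turn": [0,0,-0.4],"translation": [0,-0.37,2.9],"gripper": 0.5},
  {"turn": [0,0,-0.4],"translation": [0,-0.37,2.9],"gripper": 0.2},
  {"turn": [0,0,-0.4],"translation": [0,-0.37,2.9],"gripper": 0.05},
  {"turn": [0,0,-0.4],"translation": [0,-0.37,2.9],"gripper": 0.05},
  {"turn": [0,0,-0.4],"translation": [0,-0.37,2.9],"gripper": 0.05},
  {"turn": [0,0,-0.4],"translation": [0,-0.37,2.9],"gripper": 0.05},
], grip_force=30)

```text
time_s: 14.15
ee_pos: [0.6072, -0.0697, 0.265]
orientation: [0.001, 0.165, 0.986, -0.001]
force: [-2.8, -4.2, 3.3]
finger_gap: 0.129
```

```bash
python3 - <<'E'
from h import *
o=get_obs();p=o['ee_pos'];print(p,o['force'],o['finger_gap']);h=np.radians(71);c=np.array([.629,-.0055])
d=c-p[:2];print(np.hypot(*d),np.degrees(np.arctan2(d[1],d[0])),np.arccos(np.hypot(*d)/.09))
cv2.imwrite("pics/w10.png",snapshot("wrist"))
a0=.735;r0=np.hypot(*d)
for a in(.8,.85,.9,.95,.98,1.01,1.04):
    print(a,'dy',round(.09*(np.cos(a0)-np.cos(a))/.03,2),'dz',round(-.09*(np.sin(a)-np.sin(a0))/.03,2))
E
```

```text
[ 0.60720586 -0.0696561   0.26502982] [-2.8171135  -4.1538711   3.25734442] 0.1289435602388387
0.06775684403196411 71.23712576513798 0.7184090541159551
0.8 dy 0.14 dz -0.14
0.85 dy 0.25 dz -0.24
0.9 dy 0.36 dz -0.34
0.95 dy 0.48 dz -0.43
0.98 dy 0.55 dz -0.48
1.01 dy 0.63 dz -0.53
1.04 dy 0.71 dz -0.58
```

View pics/w10.png

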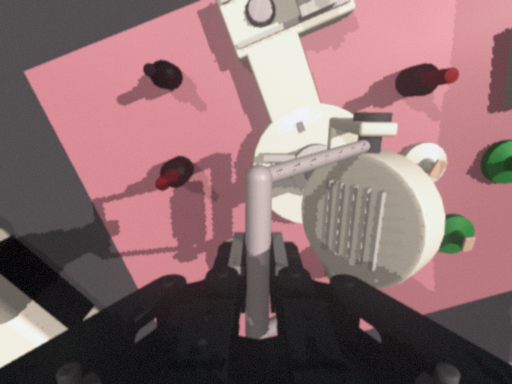

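Request:
apply_moves([
  {"turn": [0,0,0],"translation": [0,0.14,-0.14],"gripper": 0.05},
  {"turn": [0,0,0],"translation": [0,0.25,-0.24],"gripper": 0.05},
  {"turn": [0,0,0],"translation": [0,0.36,-0.34],"gripper": 0.05},
  {"turn": [0,0,0],"translation": [0,0.48,-0.43],"gripper": 0.05},
  {"turn": [0,0,0],"translation": [0,0.55,-0.48],"gripper": 0.05},
  {"turn": [0,0,0],"translation": [0,0.55,-0.48],"gripper": 0.05},
])

```text
time_s: 14.7
ee_pos: [0.6124, -0.0551, 0.2802]
orientation: [0.001, 0.165, 0.986, -0.002]
force: [-6.2, -11.1, 6.3]
finger_gap: 0.129
```

```bash
python3 - <<'E'
from h import *
o=get_obs();p=o['ee_pos'];print(p,o['force'],o['finger_gap']);c=np.array([.629,-.0055])
d=c-p[:2];print(np.hypot(*d),np.degrees(np.arctan2(d[1],d[0])),np.arccos(np.hypot(*d)/.09),np.hypot(np.hypot(*d),p[2]-.203))
E
```

```text
[ 0.61242802 -0.05506633  0.28018827] [ -6.20066814 -11.13704474   6.28600695] 0.12887359741661375
0.052263291723313246 71.51318943540088 0.9512040914539738 0.0932173871924816
```

Request:
apply_moves([
  {"turn": [0,0,0],"translation": [0,0.06,-0.07],"gripper": 0.05},
  {"turn": [0,0,0],"translation": [0,0.12,-0.14],"gripper": 0.05},
  {"turn": [0,0,0],"translation": [0,0.15,-0.16],"gripper": 0.05},
  {"turn": [0,0,0],"translation": [0,0.15,-0.16],"gripper": 0.05},
])

```text
time_s: 15.03
ee_pos: [0.6139, -0.0504, 0.284]
orientation: [0.001, 0.165, 0.986, -0.002]
force: [-3.6, -8.7, 1.0]
finger_gap: 0.13
```

```bash
python3 - <<'E'
from h import *
o=get_obs();p=o['ee_pos'];print(p,o['force'],o['finger_gap']);c=np.array([.629,-.0055])
d=c-p[:2];print(np.hypot(*d),np.degrees(np.arctan2(d[1],d[0])),np.arccos(np.hypot(*d)/.09),np.hypot(np.hypot(*d),p[2]-.203))
E
```

```text
[ 0.61394285 -0.05043474  0.28398355] [-3.6382055  -8.70929634  1.03669437] 0.13016012989674042
0.04739038642830529 71.47455440129598 1.0162474353936675 0.0938306143734171
```

Request:
apply_moves([
  {"turn": [0,0,0],"translation": [0,0.04,-0.03],"gripper": 0.05},
  {"turn": [0,0,0],"translation": [0,0.04,-0.03],"gripper": 0.05},
  {"turn": [0,0,0],"translation": [0,0,-0.03],"gripper": 0.3},
  {"turn": [0,0,0],"translation": [0,0,-0.03],"gripper": 0.5},
  {"turn": [0,0,0],"translation": [0,0,-0.03],"gripper": 0.5},
  {"turn": [0,0,0],"translation": [0,0,-1],"gripper": 0.5},
  {"turn": [0,0,0],"translation": [0,0,-2],"gripper": 0.5},
  {"turn": [0,0,0],"translation": [0,0,-2.5],"gripper": 0.5},
  {"turn": [0,0,0],"translation": [0,0,-2.5],"gripper": 0.5},
  {"turn": [0,0,0],"translation": [0,0,-2.5],"gripper": 0.5},
])

```text
time_s: 15.87
ee_pos: [0.6143, -0.0485, 0.3583]
orientation: [0.001, 0.165, 0.986, 0.0]
force: [0.3, -0.0, -0.4]
finger_gap: 0.498
```

```bash
cat > look.py <<'E'
from h import *
import pickle,sys
k=sys.argv[1]
o=get_obs();print(o['ee_pos'],o['force'],o['finger_gap'])
C={n:cam(n) for n in("wrist","scene","top")}
for n in C: cv2.imwrite(f"pics/{n}{k}.png",snapshot(n))
pickle.dump(C,open(f"c{k}.pkl","wb"))
w=cv2.imread(f"pics/wrist{k}.png")[90:290,200:440];cv2.imwrite(f"pics/wc{k}.png",cv2.resize(w,None,fx=3,fy=3,interpolation=2))
w=cv2.imread(f"pics/scene{k}.png")[140:260,140:260];cv2.imwrite(f"pics/sc{k}.png",cv2.resize(w,None,fx=5,fy=5,interpolation=2))
E
python3 look.py 11
```

```text
[ 0.61429431 -0.04854481  0.3583191 ] [ 0.33983745 -0.04668428 -0.39936298] 0.49769379012159426
```

View pics/wc11.png

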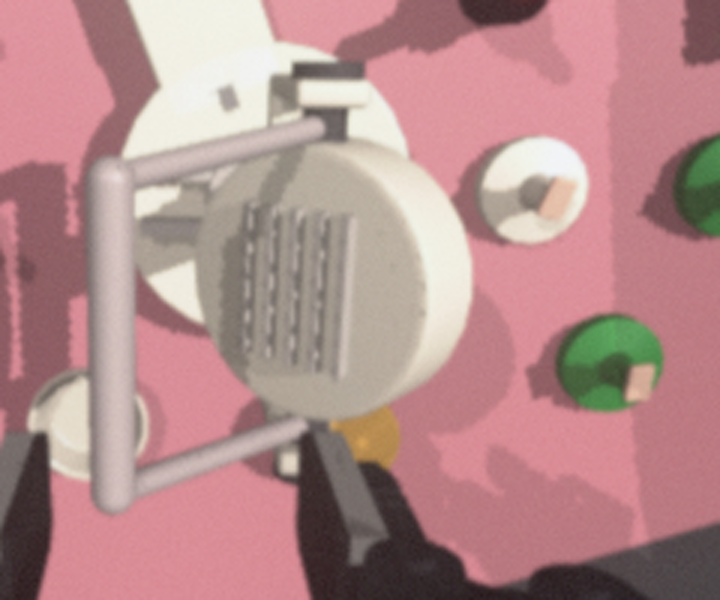

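View pics/sc11.png

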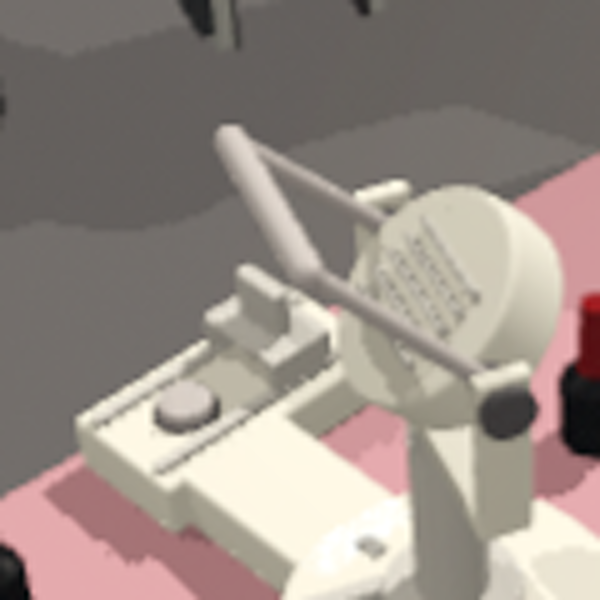

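```bash
cat > chk.py <<'E'
from fit import *
def chk(k,w1,w2,s1,s2,c0=(.629,-.0055),n=np.array([.6755,.1299,.041])):
    C=pickle.load(open(f"c{k}.pkl","rb"))
    W=[(C['wrist'],1,*np.array(w1)-.5),(C['wrist'],-1,*np.array(w2)-.5)]
    S=[(C['scene'],1,*np.array(s1)-.5),(C['scene'],-1,*np.array(s2)-.5)]
    for o in(W,S,W+S):
        x,r=fit(o,c0);print(x.round(4),np.degrees(x[0]).round(1),r)
        for c in (c0,x[2:4]):
            d=n[:2]-c; ps=np.arctan2(d[1],d[0]); ta=np.arctan2(.159,np.hypot(*d)); L=np.hypot(.159,np.hypot(*d))
            print('   yaw err mm',round((x[0]-ps)*np.hypot(*d)*1e3,1),'tilt err mm',round((x[1]-ta)*L*1e3,1), 'target',np.degrees(ps).round(1),ta.round(3))
E
python3 - <<'E'
from chk import *
chk(11,(236.7,148.3),(238,255.7),(186.4,167.6),(201.2,193.6))
C=pickle.load(open("c11.pkl","rb"));print(bp(C['scene'],241.5,221.5,.2),bp(C['scene'],200+0,0,.2)[:1])
E
```

```text
[ 1.2284  0.84    0.6282 -0.005   0.0418] 70.4 [ 0.1  0.2 -0.1  0.  -0.4  0.2  0.6]
   yaw err mm -1.7 tilt err mm 0.5 target 71.0 0.838
   yaw err mm -0.7 tilt err mm 0.4 target 70.7 0.838
[ 1.2207  0.8416  0.6286 -0.0057  0.0404] 69.9 [ 0.2  0.1 -0.   0.1 -0.2 -0.1  0.1]
   yaw err mm -2.8 tilt err mm 0.8 target 71.0 0.838
   yaw err mm -2.4 tilt err mm 1.0 target 70.9 0.837
[ 1.227   0.8424  0.6281 -0.0052  0.0417] 70.3 [ 0.1  0.2 -0.3 -0.2 -0.1 -0.4  0.5  0.3 -0.5  0.1  0.6]
   yaw err mm -1.9 tilt err mm 1.0 target 71.0 0.838
   yaw err mm -0.9 tilt err mm 1.0 target 70.7 0.838
[ 0.69034469 -0.02597529  0.2       ] [-0.43389111]
```

```bash
python3 - <<'E'
from fit import *
C=pickle.load(open("c11.pkl","rb"))['wrist']
for ta in(.74,.84,.94):
    ps=1.23;b=np.array([np.cos(ta)*np.cos(ps),np.cos(ta)*np.sin(ps),-np.sin(ta)]);o=np.array([.6287,-.0053,.2])
    y=np.array([-np.sin(ps),np.cos(ps),0]);u=np.cross(b,y)
    f=lambda k,s:((pj(C,o+k*b+s*u)+.5-[200,90])*3).round(0)
    print(ta,'backctr',f(-.015,0),'back edges',f(-.015,.045),f(-.015,-.045),'front',f(.015,.045),f(.015,-.045))
E
```

```text
0.74 backctr [283. 290.] back edges [408. 322.] [183. 264.] front [466. 302.] [243. 251.]
0.84 backctr [286. 290.] back edges [421. 320.] [177. 267.] front [468. 299.] [232. 253.]
0.94 backctr [291. 291.] back edges [433. 317.] [172. 270.] front [469. 295.] [221. 254.]
```

```bash
python3 - <<'E'
from fit import *
Cs=pickle.load(open("c11.pkl","rb"))
def draw(n,ta,box,sc):
    C=Cs[n];im=cv2.imread(f"pics/{n}11.png")[box[1]:box[3],box[0]:box[2]];im=cv2.resize(im,None,fx=sc,fy=sc,interpolation=2)
    ps=1.228;b=np.array([np.cos(ta)*np.cos(ps),np.cos(ta)*np.sin(ps),-np.sin(ta)]);o=np.array([.6287,-.0053,.2])
    y=np.array([-np.sin(ps),np.cos(ps),0]);u=np.cross(b,y)
    for k,col in((-.015,(255,0,0)),(.015,(0,160,0))):
        P=np.array([(pj(C,o+k*b+.045*(np.cos(t)*y+np.sin(t)*u))+.5-box[:2])*sc for t in np.linspace(0,6.3,80)])
        cv2.polylines(im,[P.astype(int).reshape(-1,1,2)],True,col,1)
    return im
r=[np.hstack([draw("wrist",t,(245,100,365,240),3) for t in(.76,.84)]),np.hstack([draw("scene",t,(190,160,270,230),4.5) for t in(.76,.84)])]
cv2.imwrite("pics/ov1.png",r[0]);cv2.imwrite("pics/ov2.png",r[1])
E
```

```text
(no output)
```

View pics/ov1.png

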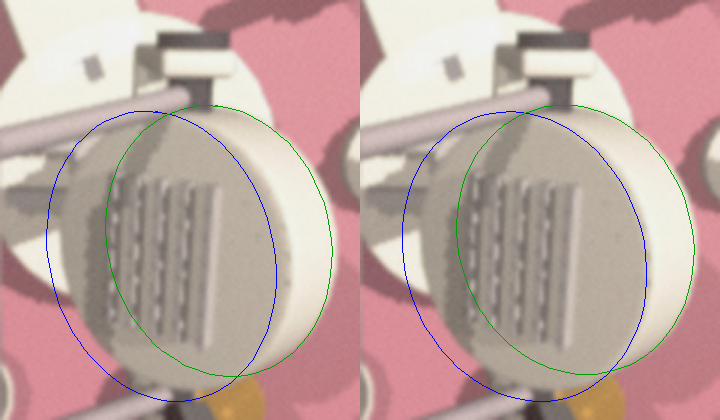

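View pics/ov2.png

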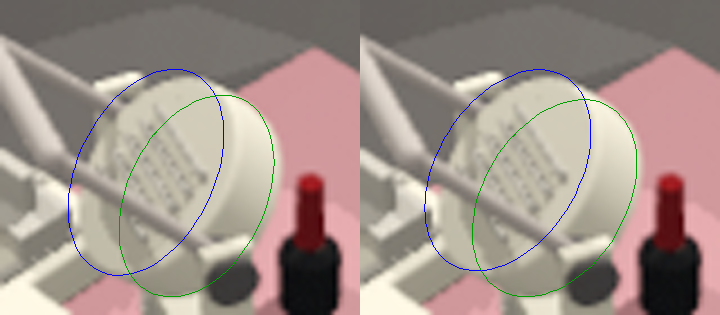

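```bash
python3 - <<'E'
from h import *
a=cv2.imread("pics/a_scene.png");b=snapshot("scene")
cv2.imwrite("pics/fin.png",np.hstack([a[150:360,120:360],b[150:360,120:360]]).repeat(1,0))
o=get_obs();print(o['time_s'],o['force'])
E
```

```text
16.0667 [ 0.12839269 -0.36878522 -0.01105007]
```

View pics/fin.png

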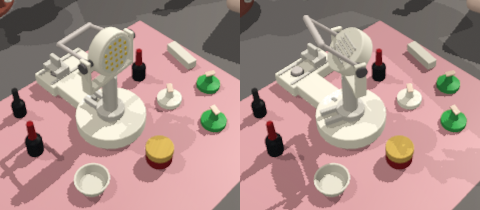

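Every bystander sits at the same pixels as before. The catch is open, the button is down and the gripper is clear.

```bash
python3 -c "
from cell import *
print(close_job())"
```

```text
the job is handed in; nothing more can be done
None
```

The job is handed in after about 16 s of the 67 s allowed. By my last measurements, the beam centre falls about 1–3 mm from the nail tip of the white stand.

- **Catch:** I slid it by its fin until it met the end stop, where the force rose to about 20 N.
- **Button:** I pressed it in small steps until it bottomed, with the fingertips 38 mm above the table. The last reading was about 13 N.
- **Lamp head:** I swivelled it by its handle bar, tilted it in two goes and let go. Measured from the wrist and scene pictures after release:

| | Measured | Wanted |
|---|---|---|
| Heading (world frame) | 70.3° | 71.0° |
| Tilt | 0.84 rad | 0.838 rad |

- **Final pictures:** The catch is open, the button is down, and the stand and bystanders in the scene picture are where they started. The gripper is clear of everything, with no force on it.

Some checks did not fully agree or went less well:
- **First tilt pull:** It put up to about 36 N on the gripper and the bar slipped in the pads. I backed off, let go and took a new grip.
- **Head outline:** Drawn over the pictures, it sits about 2–3 mm forward of my lamp model and looks slightly smaller, though its shape fits the 0.84 rad tilt.
- **Heading:** The individual camera estimates spread by about 0.5°.

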